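# Fill the pear pan and hold the strainer over it

## Robot

A 6-joint arm with a two-finger parallel gripper is mounted at the origin on the work surface. World frame = base frame: x ahead of the robot, y to its left, z up, the work surface at z = 0. Lengths are in mm, angles in rad, forces in N, time in s.
With the tool pointing down it reaches from about 275 to 1000 mm from the base axis. Payload 8.4 kg.
Tool frame: the origin (TCP) lies between the finger pads; the fingertips stand 8 mm ahead of it and the grasp point (between the pads) lies 11 mm behind it (tcp_to_tips is the distance from the TCP to the fingertips, in mm); z points along the fingers, y is the line along which they close (so a half turn about z gives the same grasp; the last joint's range is limited). The gripper opens to 85 mm and grips with 20 to 120 N. Pads are 22 mm wide; open, the fingers measure 114 mm over their backs; the gripper's body (76 mm by 85 mm) begins 54 mm behind the grasp point. The pads swing forward as they close: fully open they stand 13 mm farther back than shut.
Start: joints at [-0.002, 0.353, 1.633, -0, 1.155, -0.002], TCP at [625.002, -0, 209.081] pointing down, gripper open.
Joint ranges: [-2.63, 2.63], [-0.92, 2.1], [0.06, 2.66], [-1.3, 4.44], [0, 2.69], [-3.02, 3.02]. Speed limits (rad/s): [2.22, 2.22, 2.79, 3.14, 3.14, 3.14].

## Interface

Orientations are given as [roll, pitch, yaw] about the fixed x, y, z axes, in that order (R = Rz(yaw) Ry(pitch) Rx(roll)).
In Python, from rig import * gives the robot as it stands.
- The arm moves only by the tool step_arm, never from a script. Its argument "motion" is a list of rows, each an object with "claw": the finger opening in mm, from 0 to 85.4; "delta_pos": the shift along the tool's x, y, z in mm, a list of three; "turn": the turn about the tool's z in rad. In form: [{"claw": claw, "delta_pos": [dx, dy, dz], "turn": turn}, ...]. A call has 1 to 8 rows; each row shifts and turns the commanded pose from where the row before left it, along the tool's axes as they then stand; what a row does not reach is not made up. A row lasts 1/12 s, in which the tool goes at most 41.7 mm and 7.16 degrees, less where a joint would pass 70% of its speed; a pose out of reach is approached as far as the arm can. A call is refused whole if a number of a shift passes 41.7 or a number of a turn 0.125, either way. A call with a gripper value outside its range is refused whole. The fingers move at their own pace and stop on an object; "force" is the grip in N (left out, the last holds). Time passes only in rows, so rows that do not move let the fingers close. It gives the time, the measured TCP pose, the force, the opening and the grip force at its end, in the units of the state.
- sense(): the state, without advancing time (a new reading comes with each control period).
- grab_frame(name): name is "scene" or "side" or "wrist"; returns a dict with "img" (400x640x3 uint8, red, green, blue), "vertical_fov" (degrees; the focal length in pixels is half the picture's height over the tangent of half this angle, whatever the lens; pixels are square), "cx", "cy" (the principal point, pixels), "R" (3x3) and "t" (3): a world point X has camera coordinates R X + t. Camera axes: x right, y down, z forward; pixel columns grow to the right and rows downward; lengths in mm; the calibration is good to about 2 mm. The wrist camera is an equidistant fisheye: a pixel r from the principal point sees the ray r / f radians off the axis. A picture is of the moment at which its call begins. There is no depth.
- sign_off(): hands the job in; it is judged then, once.
The state is a dict: "clock": time; "qpos": joint angles; "qvel": joint speeds; "joint_efforts": joint torques, N m; "eef_pos": TCP position; "tcp_rot": TCP orientation; "contact_force": force on the tool from outside, world axes, zero at the start; "wrist_torque": the same for the moment, N m; "opening": opening from 0.0 (shut) to 1.0 (fully open); "grasp_force": force on a finger pad.
Only numpy, scipy, OpenCV 4.12 (cv2) and the standard library are available. Lean on these libraries where they do the work, as an engineer would, in place of code of your own. Each camera call takes 0.05 s, during which the arm holds its last target. There are 200 camera calls.

## Task

Tip all six pear pieces out of the scoop into the steel pan and set the empty scoop back down level on the counter, letting go of it. Then pick up the strainer plate by its handle, lift it over the tub of pears and finish while holding it level and still just above the pan (about 15 mm clear of the rim), centred on it and squared up with its long side, ready for lemon water to be poured through; never touch the pan with the strainer and do not disturb the tub, bottle, peeled pear or bowl.

Things in the scene. Friction and masses are not known exactly. Their poses are not given: they have to be found in the camera images.
- scoop: Steel hand scoop with the pear pieces: flat floor 110 (x) x 60 mm (y), 3 mm sheet, open on top and at its FRONT, the -x end (no lip), which starts within 0.3 rad of facing the robot. Side walls 50 mm high (22 mm for the front 25 mm), back wall 50 mm; black handle 16 mm thick goes back to x = +125 mm. 0.13 to 0.21 kg empty. Origin: centre of the 110 mm floor's underside; z up.
- scoop_grip (a point): Point midway between the scoop's side walls, 30 mm straight above its origin: grip here from above, fingers outside the two side walls, closing along the scoop's y on 60 mm.
- pan: Rectangular steel food pan, open on top, fixed, 65 mm high; inside 154 (its x) x 100 mm, floor and walls 3 mm, flat rim flange out to 176 x 122 mm. Left or right of the tub, its long side (x) within 0.25 rad of the direction away from the robot. Origin: centre of its underside; z up.
- pan_rim (a point): Centre of the pan's mouth, level with the top of its rim, 65 mm above the counter; axes as the pan's.
- strainer: Perforated steel plate 150 (its x) x 94 mm (its y), edge 12 mm high, with an arched bar handle across its middle: bar along y, 76 mm long, 12 mm thick (in x), from 56 to 72 mm above the plate's underside. 0.15 to 0.31 kg. Lies flat, on the other side of the tub from the pan, x within 0.25 rad of the direction away from the robot. Origin: centre of the underside; z up.
- strainer_grip (a point): Middle of the strainer's handle bar, 62 mm straight above the strainer's origin; pinch the bar from above, fingers closing along the strainer's x on its 12 mm thickness.
- tub: Bystander: black plastic tub heaped with brown pears, 210 mm (its x) x 140 mm (its y) over its rims; walls 85 mm high, pears rise to about 120 mm with stalks. About 3 kg, not fixed. Stands between the pan and the strainer. Origin: centre of its underside; z up.
- bottle: Bystander: upright amber glass bottle 60 mm across and 160 mm high, loose, beyond the work. Origin: centre of its underside.
- peeled_pear: Bystander: one whole peeled pear standing on its flat bottom, 66 mm across and 84 mm high, loose, beyond the work. Origin: centre of its underside.
- bowl: Bystander: empty small steel bowl, 90 mm across and 45 mm high, loose, at the opposite side of the counter from the scoop. Origin: centre of its underside.
- piece0: One of the six pear pieces: cream-coloured chunk about 21 x 21 x 20 mm, 11 g, loose, starts in the scoop. They slide on the steel rather than roll: they lie still in a level scoop, begin to slide at about 27 to 36 degrees front down, and all leave the scoop at 55 to 70 degrees. Origin: centre of its underside as it lies at the start.
- piece1: One of the six pear pieces: cream-coloured chunk about 21 x 21 x 20 mm, 11 g, loose, starts in the scoop. They slide on the steel rather than roll: they lie still in a level scoop, begin to slide at about 27 to 36 degrees front down, and all leave the scoop at 55 to 70 degrees. Origin: centre of its underside as it lies at the start.
- piece2: One of the six pear pieces: cream-coloured chunk about 21 x 21 x 20 mm, 11 g, loose, starts in the scoop. They slide on the steel rather than roll: they lie still in a level scoop, begin to slide at about 27 to 36 degrees front down, and all leave the scoop at 55 to 70 degrees. Origin: centre of its underside as it lies at the start.
- piece3: One of the six pear pieces: cream-coloured chunk about 21 x 21 x 20 mm, 11 g, loose, starts in the scoop. They slide on the steel rather than roll: they lie still in a level scoop, begin to slide at about 27 to 36 degrees front down, and all leave the scoop at 55 to 70 degrees. Origin: centre of its underside as it lies at the start.
- piece4: One of the six pear pieces: cream-coloured chunk about 21 x 21 x 20 mm, 11 g, loose, starts in the scoop. They slide on the steel rather than roll: they lie still in a level scoop, begin to slide at about 27 to 36 degrees front down, and all leave the scoop at 55 to 70 degrees. Origin: centre of its underside as it lies at the start.
- piece5: One of the six pear pieces: cream-coloured chunk about 21 x 21 x 20 mm, 11 g, loose, starts in the scoop. They slide on the steel rather than roll: they lie still in a level scoop, begin to slide at about 27 to 36 degrees front down, and all leave the scoop at 55 to 70 degrees. Origin: centre of its underside as it lies at the start.
Things that resemble listed ones, but are neither listed nor needed, are in the scene too. Leave any green look-alike of the strainer alone.

How it is judged:
By the outcome, as a careful person would: the job done as asked, in the order asked, and still so for the second after the job is handed in, while the arm keeps its last pose, push and grip.
It also fails if it takes over 72 s, if anything falls off the work surface, if the arm or the gripper's body presses on something with over 40 N, if the wrist force passes 120 N, or if a joint passes its speed limit or range.

## Working session

There is one attempt and no reset: what is moved stays moved. The work goes in short steps, Python scripts to look and compute and a tool call to move; the robot and the scene stay as the last step left them, time stands still between calls to the robot, and variables do not carry over. Pictures are saved under pics/ and viewed, at most 10 in all, crops included, and the job is handed in when it is done.

Besides the shell and the picture viewer there is one more tool, called after "Emit:" as name([rows], argument=value, ...), one row to a line, values as JSON. step_arm: Moves the arm, as the interface text tells. Its arguments: {"type":"object","properties":{"motion":{"type":"array","items":{"type":"object","properties":{"claw":{"type":"number"},"delta_pos":{"type":"array","items":{"type":"number"}},"turn":{"type":"number"}}}},"force":{"type":"number"}},"required":["motion"]}

```bash
ls; mkdir -p pics
python3 - <<'E'
from rig import *
import cv2
for n in("scene","side","wrist"):
    f=grab_frame(n);cv2.imwrite(f"pics/{n}0.png",f["img"][:,:,::-1]);print(n,f["vertical_fov"],f["cx"],f["cy"],f["R"],f["t"])
print(sense())
E
```

```text
pics
scene 45.93963788834559 314.20980044502846 202.202319712136 [[-0.84851194  0.52893239  0.01606254]
 [ 0.27059291  0.4597698  -0.84580802]
 [-0.45476033 -0.7133318  -0.53324552]] [ 503.49908115  -87.94375479 1762.06927953]
side 51.29985243453764 312.8233476731688 202.24008504849576 [[ 0.83887011 -0.54415431  0.0138933 ]
 [-0.30742463 -0.49468131 -0.81288406]
 [ 0.44920712  0.677633   -0.5822598 ]] [-492.86671235  243.29142725  880.19887338]
wrist 65.70646984690485 319.17764152484085 197.7980711319775 [[ 9.99999101e-01  4.06825367e-04 -1.27772909e-03]
 [ 7.90982029e-04 -9.48396584e-01  3.17085626e-01]
 [-1.08279543e-03 -3.17086352e-01 -9.48396053e-01]] [-622.69188654  -41.76024571  382.86388796]
{'clock': 0.15, 'qpos': array([-2.41126876e-03,  3.53509856e-01,  1.63395569e+00,  4.35222725e-06,
        1.15522410e+00, -2.40032779e-03]), 'qvel': array([ 0.00034337, -0.00083317, -0.00137077,  0.00012558, -0.00034281,
        0.00057934]), 'joint_efforts': array([-7.39769093e-04, -6.05638933e+01, -3.42338884e+01, -2.29960733e-05,
        6.16452831e-03, -4.00942213e-05]), 'eef_pos': array([ 6.24606376e+02, -4.63944271e-03,  2.08524431e+02]), 'tcp_rot': array([-3.14049568e+00, -6.61297440e-06,  1.57078362e+00]), 'contact_force': array([-0.83691649,  0.54273741, -1.25692823]), 'wrist_torque': array([-0.0001793 , -0.00843149, -0.07025516]), 'grasp_force': 0.0, 'opening': 0.9977328535445878}
```

View pics/scene0.png

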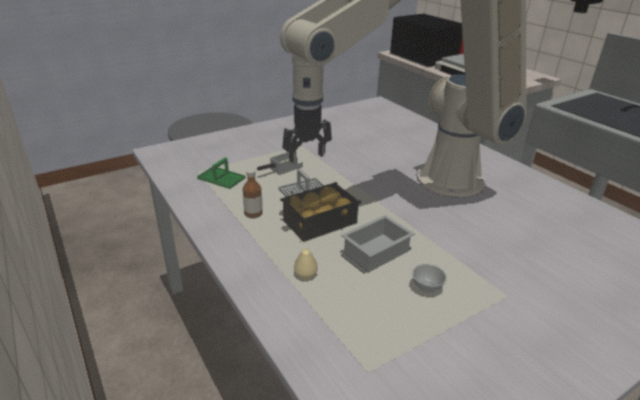

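View pics/side0.png

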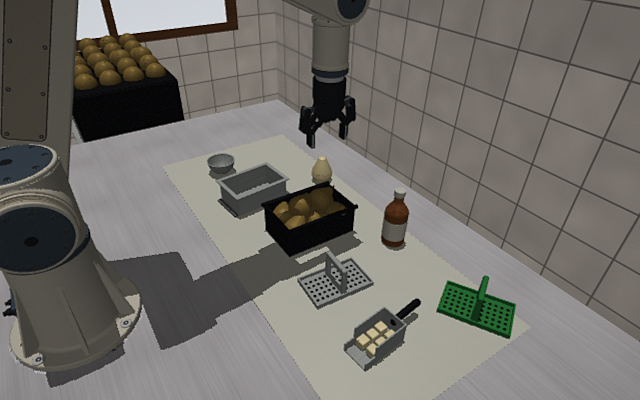

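View pics/wrist0.png

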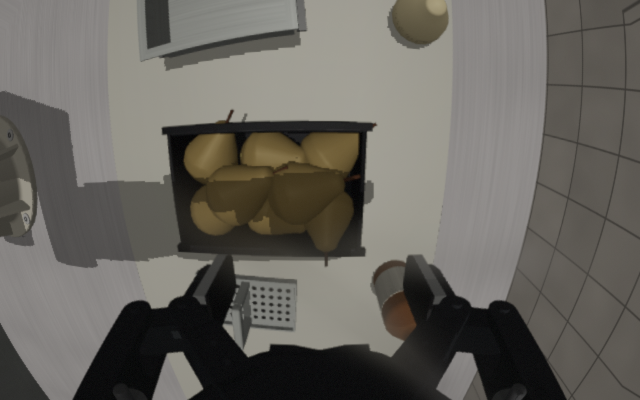

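Scene: the pan is at side (252,188), the tub at (310,215), the strainer at (335,280), the scoop at (378,340), the bowl at (220,163), the bottle at (396,220) and the peeled pear at (321,170).

Things that could be mistaken:
- **Strainer:** steel plate at (335,280) or the green one at (477,305). I choose the steel one.
- **Tub:** the one at (310,215), not the background crate at (122,85).
- **Pan:** the one at (252,188), not the bowl at (220,163).
- **Scoop:** only one, at (378,340).

Next is a close crop to check these and measure.

Run:
```python
import cv2,numpy as np
a=cv2.imread("pics/side0.png")
c1=cv2.resize(a[245:375,290:430],None,fx=4,fy=4,interpolation=cv2.INTER_CUBIC)[:, :]
cv2.imwrite("pics/c1.png",c1)
c2=cv2.resize(a[155:225,205:305],None,fx=6,fy=6,interpolation=cv2.INTER_CUBIC)
cv2.imwrite("pics/c2.png",c2)
```

```text
(no output)
```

View pics/c1.png

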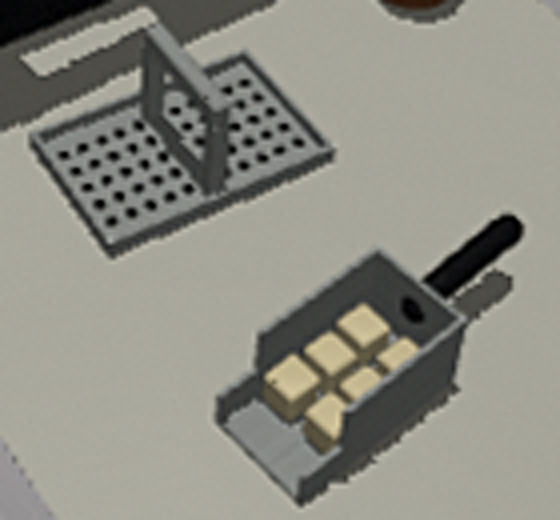

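View pics/c2.png

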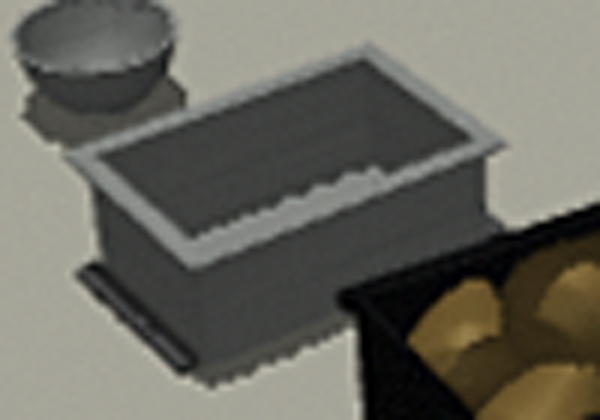

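```bash
cat > h.py <<'E'
from rig import *
import numpy as np, cv2
def px2w(f,uv,z,fish=False):
    uv=np.asarray(uv,float).reshape(-1,2);F=200/np.tan(np.radians(f["vertical_fov"])/2)
    d=(uv-[f["cx"],f["cy"]])/F
    if fish:
        r=np.linalg.norm(d,axis=1,keepdims=True);d=d/np.maximum(r,1e-9)*np.tan(r)
    R=np.array(f["R"]);t=np.array(f["t"]);ray=np.c_[d,np.ones(len(d))]@R;c=-R.T@t
    return c+ray*((z-c[2])/ray[:,2])[:,None]
def w2px(f,X,fish=False):
    X=np.asarray(X,float).reshape(-1,3)@np.array(f["R"]).T+f["t"];F=200/np.tan(np.radians(f["vertical_fov"])/2)
    d=X[:,:2]/X[:,2:]
    if fish:
        r=np.linalg.norm(d,axis=1,keepdims=True);d=d/r*np.arctan(r)
    return d*F+[f["cx"],f["cy"]]
E
python3 - <<'E'
from h import *
np.set_printoptions(precision=1,suppress=True)
f=grab_frame("side")
c1=lambda p:np.array(p)/4+[289.6,244.6]
c2=lambda p:np.array(p)/6+[204.6,154.6]
def rect(n,P):
    print(n,P[:,:2].tolist(),"ctr",P.mean(0)); e=np.roll(P,-1,0)-P
    print(" sides",np.linalg.norm(e,axis=1),"ang",np.arctan2(e[:,1],e[:,0]).round(3))
rect("strainer",px2w(f,c1([(33,135),(245,53),(335,150),(110,246)]),12))
print("bar",px2w(f,c1([(150,20),(222,108)]),72))
print("scoop back",px2w(f,c1([(377,250),(465,318)]),50),"front22",px2w(f,c1([(220,402)]),22),"frontfloor",px2w(f,c1([(300,505)]),0),"hend",px2w(f,c1([(512,228)]),38))
rect("pan",px2w(f,c2([(67,155),(367,42),(507,145),(193,267)]),65))
print("panbar",px2w(f,c2([(80,275),(90,262),(192,372),(200,355)]),0))
E
```

```text
strainer [[442.7328520699705, -159.22214182631637], [588.566395192943, -169.68439801963655], [583.4630600077234, -261.7922605545269], [435.3056315086216, -251.32653803061777]] ctr [ 512.5 -210.5   12. ]
 sides [146.2  92.2 148.5  92.4] ang [-0.1 -1.6  3.1  1.5]
bar [[ 516.7 -167.6   72. ]
 [ 509.7 -246.3   72. ]]
scoop back [[ 530.7 -352.9   50. ]
 [ 539.2 -408.4   50. ]] front22 [[ 422.4 -367.3   22. ]] frontfloor [[ 431.1 -421.3    0. ]] hend [[ 608.7 -372.8   38. ]]
pan [[416.9354070832723, 253.01876950014014], [589.7547500922817, 273.4527620969059], [601.1503963876785, 149.7040887312179], [429.0618171637316, 135.53366560156917]] ctr [509.2 202.9  65. ]
 sides [174.  124.3 172.7 118.1] ang [ 0.1 -1.5 -3.1  1.7]
panbar [[412.6 246.2   0. ]
 [421.1 254.1  -0. ]
 [426.5 145.2   0. ]
 [435.2 155.3  -0. ]]
```

The crop confirms the steel strainer, the scoop with six pieces and its handle, and the pan rim. All measured sizes agree with the description (strainer 147x92, pan rim 173x121, scoop about 110x56).

- Scoop: about (481,-388), yaw 0.14.
- Strainer: (512,-210), yaw -0.07.
- Pan: (509,203), yaw 0.10.

The tool cannot tilt through this interface. I'll pinch the scoop's handle so the scoop can pivot front-down between the pads over the pan.

Emit:
step_arm([
  {"claw": 85,"delta_pos": [-30,-4,0],"turn": 0},
  {"claw": 60,"delta_pos": [-31,-4,0],"turn": 0.12},
  {"claw": 50,"delta_pos": [-31,-4,0],"turn": 0.12},
  {"claw": 50,"delta_pos": [-31,-4,0],"turn": 0},
  {"claw": 50,"delta_pos": [-31,-4,0],"turn": 0},
  {"claw": 50,"delta_pos": [-31,-4,0],"turn": 0},
  {"claw": 50,"delta_pos": [-31,-4,0],"turn": 0},
  {"claw": 50,"delta_pos": [-20,-4,0],"turn": 0},
], force=40)

```text
clock: 0.87
eef_pos: [554.5, -228.8, 209.0]
tcp_rot: [-3.141, 0.001, 1.33]
contact_force: [0.1, 0.1, 0.9]
opening: 0.589
grasp_force: 0.0
```

Emit:
step_arm([
  {"claw": 50,"delta_pos": [0,0,0],"turn": 0.12},
  {"claw": 50,"delta_pos": [0,0,0],"turn": 0.12},
  {"claw": 50,"delta_pos": [0,0,0],"turn": 0.12},
  {"claw": 50,"delta_pos": [0,0,0],"turn": 0.12},
  {"claw": 50,"delta_pos": [0,0,0],"turn": 0.12},
  {"claw": 50,"delta_pos": [0,0,0],"turn": 0.12},
  {"claw": 50,"delta_pos": [0,0,0],"turn": 0.12},
  {"claw": 50,"delta_pos": [0,0,0],"turn": 0.12},
])

```text
clock: 1.53
eef_pos: [555.5, -226.4, 208.9]
tcp_rot: [-3.141, 0.0, 0.365]
contact_force: [1.3, 0.1, 0.5]
opening: 0.586
grasp_force: 0.0
```

Emit:
step_arm([
  {"claw": 50,"delta_pos": [0,0,0],"turn": 0.12},
  {"claw": 50,"delta_pos": [0,0,0],"turn": 0.11},
  {"claw": 50,"delta_pos": [0,0,0],"turn": 0},
])

```text
clock: 1.78
eef_pos: [555.5, -226.4, 208.9]
tcp_rot: [-3.141, 0.0, 0.136]
contact_force: [-0.4, -1.0, 1.3]
opening: 0.583
grasp_force: 0.0
```

Emit:
step_arm([
  {"claw": 50,"delta_pos": [-1,30,0],"turn": 0},
  {"claw": 50,"delta_pos": [-1,30,0],"turn": 0},
  {"claw": 50,"delta_pos": [-1,30,0],"turn": 0},
  {"claw": 50,"delta_pos": [-1,30,0],"turn": 0},
  {"claw": 50,"delta_pos": [0,30,0],"turn": 0},
  {"claw": 50,"delta_pos": [0,0,20],"turn": 0},
  {"claw": 50,"delta_pos": [0,0,20],"turn": 0},
  {"claw": 50,"delta_pos": [0,0,0],"turn": 0},
])

```text
clock: 2.45
eef_pos: [570.4, -374.8, 164.8]
tcp_rot: [-3.137, 0.005, 0.143]
contact_force: [-0.7, 0.7, -0.9]
opening: 0.588
grasp_force: 0.0
```

Run:
```python
from h import *
f=grab_frame("wrist");cv2.imwrite("pics/w1.png",f["img"][:,:,::-1]);s=sense();print(s["eef_pos"],s["tcp_rot"],s["qpos"])
c,sn=np.cos(.14),np.sin(.14)
L=lambda x,y,z:[481+c*x-sn*y,-388+sn*x+c*y,z]
P=[L(-55,30,22),L(-55,-30,22),L(55,30,50),L(55,-30,50),L(125,0,32),L(92,0,32)]
print(w2px(f,P,True).round(0).tolist())
```

```text
[ 571.16583062 -374.75494242  166.7573014 ] [-3.1383581  0.0035693  0.1433189] [-5.82889040e-01  4.82983399e-01  1.53254167e+00  5.34122632e-05
  1.13088421e+00  8.44571294e-01]
[[296.0, 292.0], [345.0, 292.0], [290.0, 217.0], [351.0, 218.0], [321.0, 144.0], [321.0, 176.0]]
```

View pics/w1.png

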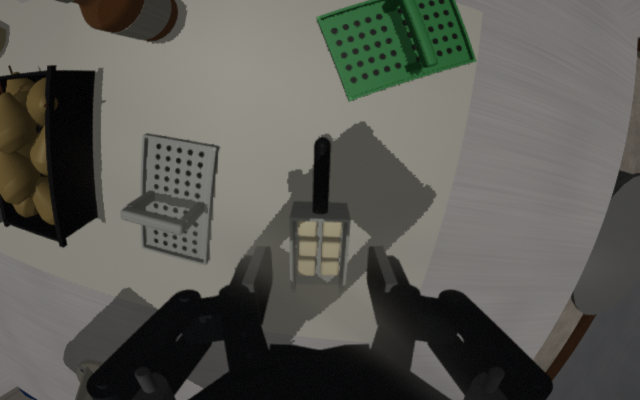

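Run:
```python
from h import *
np.set_printoptions(precision=1,suppress=True)
f=grab_frame("wrist");a=f["img"][:,:,::-1]
print(px2w(f,[(292,204),(349,204)],50,True),px2w(f,[(292,286),(347,286)],22,True),px2w(f,[(322,138)],32,True))
print("str",px2w(f,[(143,134),(217,146),(209,263),(141,249)],12,True))
cv2.imwrite("pics/w1c.png",cv2.resize(a[120:300,260:380],None,fx=4.4,fy=3.3,interpolation=cv2.INTER_CUBIC))
s=grab_frame("scene");print(sense()["eef_pos"])
```

```text
[[ 545.7 -350.6   50. ]
 [ 553.7 -405.6   50. ]] [[ 429.7 -360.7   22. ]
 [ 439.4 -426.8   22. ]] [[ 611.2 -370.6   32. ]]
str [[ 591.1 -163.7   12. ]
 [ 585.9 -259.3   12. ]
 [ 437.2 -252.7   12. ]
 [ 437.2 -152.2   12. ]]
[ 573.  -375.4  169.7]
```

View pics/w1c.png

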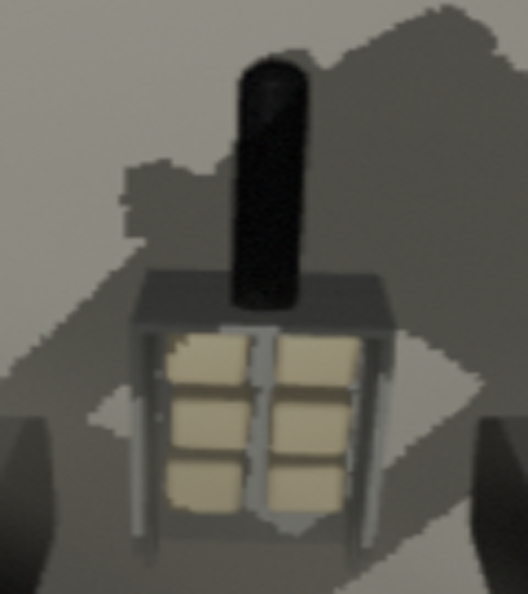

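Run:
```python
from h import *
f=grab_frame("wrist");g=grab_frame("side")
for z in(24,28,32,36,40,44,50):
    print(z,px2w(f,[(322,139.5)],z,True)[0,:2].round(1),px2w(g,[(417.3,302)],z)[0,:2].round(1))
print(sense()["eef_pos"],sense()["tcp_rot"])
```

```text
24 [ 610.6 -372.1] [ 618.  -365.6]
28 [ 611.1 -372. ] [ 614.9 -367.7]
32 [ 611.7 -371.9] [ 611.9 -369.9]
36 [ 612.2 -371.8] [ 608.9 -372.1]
40 [ 612.7 -371.7] [ 605.9 -374.3]
44 [ 613.3 -371.6] [ 602.8 -376.5]
50 [ 614.  -371.4] [ 598.3 -379.8]
[ 573.54860151 -375.59366492  170.61687466] [ 3.14026239e+00 -1.49839721e-03  1.42317337e-01]
```

Handle tip triangulates to about (611,-371,33), so the handle is horizontal at z≈32. My grip point (574,-376) lies on it. Descending and pinching.

Emit:
step_arm([
  {"claw": 50,"delta_pos": [0,0,30],"turn": 0},
  {"claw": 50,"delta_pos": [0,0,30],"turn": 0},
  {"claw": 50,"delta_pos": [0,0,30],"turn": 0},
  {"claw": 50,"delta_pos": [0,0,30],"turn": 0},
  {"claw": 50,"delta_pos": [0,0,20],"turn": 0},
  {"claw": 50,"delta_pos": [0,0,8],"turn": 0},
  {"claw": 50,"delta_pos": [0,0,0],"turn": 0},
  {"claw": 50,"delta_pos": [0,0,0],"turn": 0},
])

```text
clock: 3.37
eef_pos: [573.6, -375.8, 22.4]
tcp_rot: [3.141, -0.001, 0.141]
contact_force: [0.1, -0.2, 0.3]
opening: 0.586
grasp_force: 0.0
```

Emit:
step_arm([
  {"claw": 20,"delta_pos": [0,0,0],"turn": 0},
  {"claw": 20,"delta_pos": [0,0,0],"turn": 0},
  {"claw": 10,"delta_pos": [0,0,0],"turn": 0},
  {"claw": 8,"delta_pos": [0,0,0],"turn": 0},
  {"claw": 5,"delta_pos": [0,0,0],"turn": 0},
  {"claw": 5,"delta_pos": [0,0,0],"turn": 0},
  {"claw": 5,"delta_pos": [0,0,0],"turn": 0},
  {"claw": 5,"delta_pos": [0,0,0],"turn": 0},
], force=110)

```text
clock: 4.03
eef_pos: [572.9, -375.6, 21.3]
tcp_rot: [3.141, -0.0, 0.141]
contact_force: [0.2, -0.3, 2.3]
opening: 0.061
grasp_force: 0.7
```

Run:
```python
from h import *
print(sense())
```

```text
{'clock': 4.0333, 'qpos': array([-5.82504630e-01,  6.46904451e-01,  1.61795773e+00,  5.17175132e-06,
        8.76312051e-01,  8.47544441e-01]), 'qvel': array([ 0.00024518,  0.00227229, -0.00074608,  0.00164807, -0.00106272,
       -0.00119128]), 'joint_efforts': array([-4.81168216e-02, -7.21360016e+01, -2.66767699e+01, -2.21825985e-02,
        8.73868936e-02,  1.35207506e-04]), 'eef_pos': array([ 572.92881867, -375.62123698,   21.26348571]), 'tcp_rot': array([ 3.14131871e+00, -3.16306948e-04,  1.40743989e-01]), 'contact_force': array([ 0.1680387 , -0.28683008,  2.30684942]), 'wrist_torque': array([-0.02002172, -0.11581647,  0.03410392]), 'grasp_force': 0.6865373812615871, 'opening': 0.06053477230612766}
```

Run:
```python
from h import *
f=grab_frame("wrist")["img"][:,:,::-1];g=grab_frame("side")["img"][:,:,::-1]
a=cv2.resize(f[90:300,240:400],(400,525),interpolation=cv2.INTER_CUBIC);b=cv2.resize(g[240:376,330:434],(400,525),interpolation=cv2.INTER_CUBIC)
cv2.imwrite("pics/m1.png",np.hstack([a,b]))
```

```text
(no output)
```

View pics/m1.png

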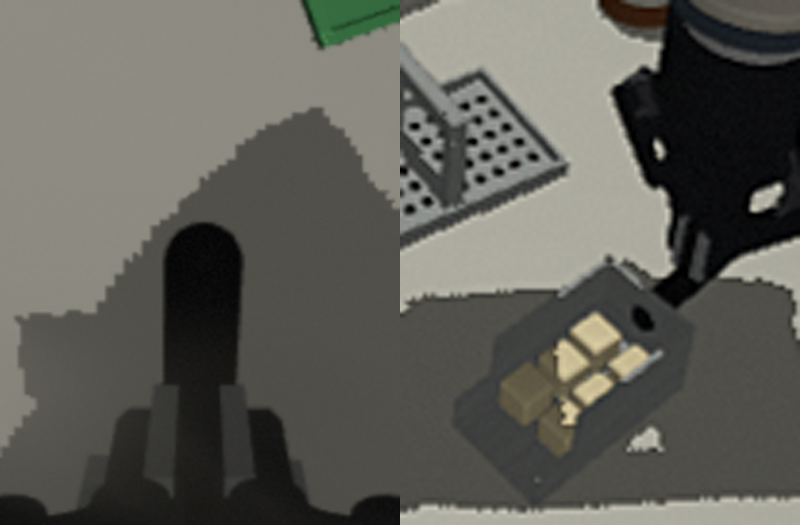

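Emit:
step_arm([
  {"claw": 0,"delta_pos": [0,0,0],"turn": 0},
  {"claw": 0,"delta_pos": [0,0,0],"turn": 0},
  {"claw": 0,"delta_pos": [0,0,0],"turn": 0},
  {"claw": 0,"delta_pos": [0,0,0],"turn": 0},
])

```text
clock: 4.47
eef_pos: [572.9, -375.5, 21.1]
tcp_rot: [3.141, -0.0, 0.141]
contact_force: [0.6, -0.3, 2.9]
opening: -0.002
grasp_force: 1.0
```

Run:
```python
from h import *
s=sense();print(s["opening"]*85.4,s["grasp_force"],s["contact_force"],s["eef_pos"])
f=grab_frame("wrist");i=f["img"].astype(int)
# piece mask extents
m=(i[...,0]>i[...,2]+20)&(i[...,0]>90)
m[:, :220]=0;m[:,420:]=0
ys,xs=np.nonzero(m);print(len(ys),xs.min() if len(xs) else 0,xs.max() if len(xs) else 0,np.percentile(ys,[0,50,100]) if len(ys) else 0)
print("tip predicted",w2px(f,[(611.5,-371.5,33)],True),"obs", 240+203/2.5, 90+222/2.5)
```

```text
-0.158467471163525 1.0487244743853807 [ 0.55031839 -0.27566297  2.92929727] [ 572.850766   -375.5456784    21.14462318]
72 320 326 [323.  342.5 349. ]
tip predicted [[323.2214845 178.1864158]] obs 321.2 178.8
```

Emit:
step_arm([
  {"claw": 0,"delta_pos": [0,0,-5],"turn": 0},
  {"claw": 0,"delta_pos": [0,0,-5],"turn": 0},
  {"claw": 0,"delta_pos": [0,0,-5],"turn": 0},
  {"claw": 0,"delta_pos": [0,0,0],"turn": 0},
  {"claw": 0,"delta_pos": [0,0,0],"turn": 0},
])

```text
clock: 4.93
eef_pos: [573.0, -375.7, 36.7]
tcp_rot: [3.141, -0.001, 0.141]
contact_force: [-0.3, -0.2, -0.8]
opening: 0.002
grasp_force: 0.0
```

Run:
```python
from h import *
s=sense();print(s["opening"]*85.4,s["grasp_force"],s["contact_force"],s["eef_pos"])
f=grab_frame("wrist");i=f["img"].astype(int)
print("tip predicted if still",w2px(f,[(611.5,-371.5,33),(611.5,-371.5,48)],True))
print(i[160:200,321].sum(1).tolist())
g=grab_frame("side");j=g["img"].astype(int)
o=cv2.imread("pics/side0.png")[:,:,::-1].astype(int)
print(w2px(g,[(611.5,-371.5,33),(611.5,-371.5,48)]))
a=cv2.resize(f["img"][90:300,240:400,::-1],(400,525),interpolation=cv2.INTER_CUBIC);b=cv2.resize(g["img"][240:376,330:434,::-1],(400,525),interpolation=cv2.INTER_CUBIC)
cv2.imwrite("pics/m2.png",np.hstack([a,b]))
# alignment of scoop piece pixels in side
for im in (o,j):
    m=(im[...,0]>im[...,2]+25)&(im[...,0]>150);m[:310]=0;m[:,:345]=0;m[:,420:]=0
    ys,xs=np.nonzero(m);print(len(ys),xs.mean(),ys.mean(),ys.min(),xs.max())
```

```text
0.1971271659121325 0.0 [-0.33337476 -0.22056694 -0.7891055 ] [ 572.9960025  -375.68169467   36.68476169]
tip predicted if still [[322.66136351 171.39709338]
 [322.98823283 178.15904995]]
[401, 396, 380, 290, 237, 231, 233, 235, 233, 233, 228, 182, 79, 20, 21, 20, 18, 10, 21, 22, 21, 32, 26, 31, 35, 27, 35, 31, 29, 26, 37, 25, 28, 27, 30, 24, 22, 17, 24, 27]
[[417.76395212 302.25017834]
 [418.91036324 297.44553813]]
380 374.62631578947367 336.15 321 394
260 378.9730769230769 333.68461538461537 321 394
```

The fingers shut fully (opening 0) and the scoop did not move. The picture shows the fingers at the handle with nothing held, so the handle cannot be pinched reliably. Instead I'll grip the side walls near the back, at scoop x≈+37, and pivot the scoop front-down by pushing its lip against the inside of the pan's near wall.

Emit:
step_arm([
  {"claw": 0,"delta_pos": [0,0,-30],"turn": 0},
  {"claw": 0,"delta_pos": [0,0,-30],"turn": 0},
  {"claw": 40,"delta_pos": [-10,0,0],"turn": 0},
  {"claw": 85,"delta_pos": [-20,0,0],"turn": 0},
  {"claw": 85,"delta_pos": [-20,0,0],"turn": 0},
  {"claw": 85,"delta_pos": [-5,0,0],"turn": 0},
  {"claw": 85,"delta_pos": [0,0,0],"turn": 0},
  {"claw": 85,"delta_pos": [0,0,0],"turn": 0},
])

```text
clock: 5.7
eef_pos: [518.7, -383.4, 96.1]
tcp_rot: [3.141, -0.001, 0.14]
contact_force: [-0.2, -0.3, 0.1]
opening: 0.847
grasp_force: 0.0
```

Run:
```python
from h import *
np.set_printoptions(precision=1,suppress=True)
s=sense();print(s["opening"]*85.4,s["contact_force"],s["eef_pos"])
f=grab_frame("wrist");i=f["img"]
c,sn=np.cos(.14),np.sin(.14)
L=lambda x,y,z:[482+c*x-sn*y,-388.3+sn*x+c*y,z]
print(w2px(f,[L(55,30,50),L(55,-30,50),L(125,0,32),L(0,30,50),L(0,-30,50)],True))
a=i[180:400,200:440,::-1];cv2.imwrite("pics/w2c.png",cv2.resize(a,None,fx=2.7,fy=2.7,interpolation=cv2.INTER_CUBIC))
# sharp column edges along row of wall mid
g=cv2.cvtColor(i,cv2.COLOR_RGB2GRAY).astype(int)
for r in(225,250,275,300):print(r,g[r,270:375:2].tolist())
```

```text
72.29818157345584 [-0.2 -0.3  0.1] [ 518.7 -383.4   96.1]
[[278.1 185.7]
 [361.3 185.7]
 [319.8  87.3]
 [281.4 253.1]
 [357.8 253.1]]
225 [84, 84, 83, 78, 72, 65, 53, 52, 55, 69, 74, 85, 88, 87, 87, 88, 87, 88, 88, 88, 87, 85, 74, 70, 69, 67, 81, 86, 86, 85, 86, 86, 86, 86, 85, 86, 84, 71, 57, 48, 49, 52, 67, 70, 80, 80, 80, 81, 80, 79, 80, 80, 80]
250 [88, 88, 87, 86, 79, 79, 68, 67, 67, 94, 127, 132, 133, 133, 133, 133, 132, 132, 132, 130, 120, 79, 88, 117, 110, 93, 108, 110, 110, 112, 111, 90, 88, 86, 83, 80, 86, 91, 53, 53, 57, 71, 74, 81, 80, 81, 81, 80, 81, 81, 82, 81, 80]
275 [83, 84, 83, 84, 104, 111, 76, 91, 77, 80, 97, 104, 111, 110, 111, 109, 110, 112, 111, 111, 112, 111, 113, 113, 112, 111, 110, 113, 114, 112, 113, 113, 113, 114, 114, 114, 96, 80, 78, 61, 72, 95, 132, 132, 132, 128, 82, 80, 80, 81, 80, 80, 80]
300 [79, 79, 79, 80, 80, 79, 80, 80, 80, 80, 80, 81, 81, 81, 82, 82, 82, 83, 83, 83, 83, 84, 84, 84, 84, 84, 88, 117, 126, 127, 126, 123, 90, 86, 85, 86, 86, 85, 86, 86, 85, 85, 85, 85, 85, 84, 84, 84, 86, 108, 128, 130, 131]
```

Emit:
step_arm([
  {"claw": 85,"delta_pos": [0,-1,0],"turn": 0},
  {"claw": 85,"delta_pos": [0,0,25],"turn": 0},
  {"claw": 85,"delta_pos": [0,0,20],"turn": 0},
  {"claw": 85,"delta_pos": [0,0,15],"turn": 0},
  {"claw": 85,"delta_pos": [0,0,11],"turn": 0},
  {"claw": 85,"delta_pos": [0,0,0],"turn": 0},
  {"claw": 85,"delta_pos": [0,0,0],"turn": 0},
])

```text
clock: 6.33
eef_pos: [518.4, -382.0, 24.7]
tcp_rot: [-3.141, 0.001, 0.141]
contact_force: [0.4, -0.2, 0.8]
opening: 0.994
grasp_force: 0.0
```

Emit:
step_arm([
  {"claw": 70,"delta_pos": [0,0,0],"turn": 0},
  {"claw": 65,"delta_pos": [0,0,0],"turn": 0},
  {"claw": 55,"delta_pos": [0,0,0],"turn": 0},
  {"claw": 50,"delta_pos": [0,0,0],"turn": 0},
  {"claw": 45,"delta_pos": [0,0,0],"turn": 0},
  {"claw": 45,"delta_pos": [0,0,0],"turn": 0},
  {"claw": 45,"delta_pos": [0,0,0],"turn": 0},
], force=60)

```text
clock: 6.92
eef_pos: [518.4, -382.4, 25.7]
tcp_rot: [3.141, -0.001, 0.141]
contact_force: [-0.6, -0.5, 4.3]
opening: 0.528
grasp_force: 2.4
```

Run:
```python
import rig
from h import *
np.set_printoptions(precision=2,suppress=True)
for n in dir(rig):
    if not n.startswith("__"):
        v=getattr(rig,n);print(n,type(v).__name__, v if isinstance(v,(int,float,str,dict,list,tuple)) else "")
s=sense();print(s)
f=grab_frame("wrist");print(-np.array(f["R"]).T@f["t"])
g=grab_frame("side");i=g["img"][:,:,::-1]
T=s["eef_pos"]
print(w2px(g,[T,T-[0,0,8],T+[0,0,22]]))
cv2.imwrite("pics/s3.png",cv2.resize(i[255:375,320:450],None,fx=5,fy=5,interpolation=cv2.INTER_CUBIC))
```

```text
MotionError type 
grab_frame function 
sense function 
sign_off function 
tcp_to_tips float 8.0
{'clock': 6.9167, 'qpos': array([-0.64,  0.59,  1.72,  0.  ,  0.83,  0.79]), 'qvel': array([-0., -0.,  0.,  0., -0.,  0.]), 'joint_efforts': array([ -0.  , -65.57, -25.07,  -0.01,  -0.25,  -0.01]), 'eef_pos': array([ 518.43, -382.44,   25.65]), 'tcp_rot': array([ 3.14, -0.  ,  0.14]), 'contact_force': array([-0.56, -0.49,  4.31]), 'wrist_torque': array([ 0.1 ,  0.08, -0.03]), 'grasp_force': 2.4384662065131124, 'opening': 0.5281776711030792}
[ 597.47 -370.45  192.81]
[[387.53 327.46]
 [387.06 329.98]
 [388.84 320.39]]
```

View pics/s3.png

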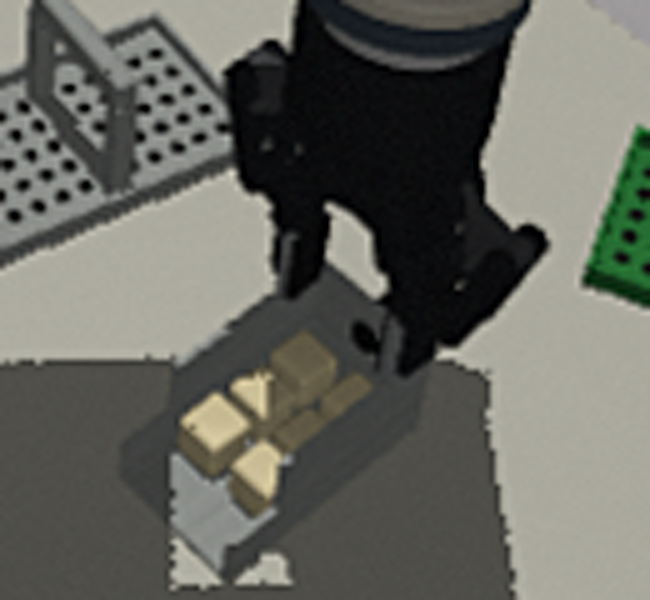

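Run:
```python
from h import *
g=grab_frame("side")
for z in(15,25,35,45,55,65):print(z,w2px(g,[(515.3,-360.2,z),(521.6,-404.7,z)]).round(1).tolist())
for p in [(378,314),(401,329)]:
  print([px2w(g,[p],z)[0,:2].round(0).tolist() for z in (18,30,42,50)])
```

```text
15 [[378.6, 323.9], [395.5, 338.0]]
25 [[379.1, 320.8], [396.2, 334.8]]
35 [[379.6, 317.6], [396.8, 331.6]]
45 [[380.2, 314.4], [397.5, 328.4]]
55 [[380.7, 311.1], [398.2, 325.1]]
65 [[381.2, 307.8], [398.9, 321.8]]
[[529.0, -342.0], [522.0, -349.0], [514.0, -355.0], [509.0, -360.0]]
[[544.0, -396.0], [536.0, -402.0], [528.0, -408.0], [523.0, -412.0]]
```

The tips rest on top of the side walls, at side pixels (378,314) and (401,329), which puts them near z≈48. So the real fingertips are about 25 mm higher than the TCP reading implies, which also explains the missed handle. I'll reopen and descend further, watching the force.

Emit:
step_arm([
  {"claw": 85,"delta_pos": [0,0,-15],"turn": 0},
  {"claw": 85,"delta_pos": [0,0,0],"turn": 0},
  {"claw": 85,"delta_pos": [0,0,0],"turn": 0},
  {"claw": 85,"delta_pos": [0,0,0],"turn": 0},
  {"claw": 85,"delta_pos": [0,0,10],"turn": 0},
  {"claw": 85,"delta_pos": [0,0,10],"turn": 0},
  {"claw": 85,"delta_pos": [0,0,10],"turn": 0},
  {"claw": 85,"delta_pos": [0,0,5],"turn": 0},
])

```text
clock: 7.73
eef_pos: [516.9, -381.3, 2.4]
tcp_rot: [-3.139, 0.002, 0.141]
contact_force: [-0.1, -0.2, -0.2]
opening: 0.999
grasp_force: 0.0
```

Emit:
step_arm([
  {"claw": 85,"delta_pos": [0,0,0],"turn": 0},
  {"claw": 85,"delta_pos": [0,0,0],"turn": 0},
])

```text
clock: 7.9
eef_pos: [517.7, -381.9, 4.1]
tcp_rot: [-3.141, 0.001, 0.141]
contact_force: [0.4, -0.9, 0.8]
opening: 0.994
grasp_force: 0.0
```

Run:
```python
from h import *
g=grab_frame("side");i=cv2.cvtColor(g["img"],cv2.COLOR_RGB2GRAY)
T=sense()["eef_pos"];print(T,sense()["contact_force"])
u=np.array([-.14,.99,0])
for z in(-3,10,20,30):print(z,w2px(g,[[*T[:2],z]+42*u,[*T[:2],z]-42*u]).round(0).tolist())
ramp=" .:-=+*#%@"
for r in range(298,352,2):print(r,"".join(ramp[min(9,i[r,c]*10//200)] for c in range(350,420)))
```

```text
[ 518.10498653 -382.18327833    4.74417195] [0.59219503 0.3022342  0.2598999 ]
-3 [[371.0, 324.0], [402.0, 350.0]]
10 [[371.0, 320.0], [403.0, 346.0]]
20 [[372.0, 316.0], [403.0, 343.0]]
30 [[372.0, 313.0], [404.0, 340.0]]
298                 .   .       .                                        .
300               . .   .         .                                .      
302               .    .        .  .                                   .  
304               . .           .    .                             .      
306               . ..          .  .   ..                        .      . 
308                .  ..      ...          .                      .       
310                ..       .   .         .     .                   ..    
312                 .   .    .                ..                    .     
314               .   .  .  .                   ..                        
316           ..    ..   .                         .                      
318         .    ....                                .          .         
320        .   .                                .   
[... 513 characters left out ...]
                                  
336        .        ...      ..   .      .               .   .      .    .
338 .       .             .     .                                .      . 
340       .                                                          .  . 
342             ..      .     .                                           
344            .  .   .       .                     .          .      .  .
346                            .                  .       .           .   
348       .   . .                                                     .  .
350        .     .  ..        .              .                            <stdin>:7: RuntimeWarning: overflow encountered in scalar multiply
```

No contact. Now close here; the walls should stop the fingers at 60 mm (0.70).

Emit:
step_arm([
  {"claw": 75,"delta_pos": [0,0,0],"turn": 0},
  {"claw": 65,"delta_pos": [0,0,0],"turn": 0},
  {"claw": 58,"delta_pos": [0,0,0],"turn": 0},
  {"claw": 52,"delta_pos": [0,0,0],"turn": 0},
  {"claw": 50,"delta_pos": [0,0,0],"turn": 0},
  {"claw": 50,"delta_pos": [0,0,0],"turn": 0},
], force=60)

```text
clock: 8.45
eef_pos: [518.6, -382.5, 6.2]
tcp_rot: [3.141, -0.001, 0.141]
contact_force: [-1.9, 0.5, 5.4]
opening: 0.69
grasp_force: 63.4
```

Emit:
step_arm([
  {"claw": 50,"delta_pos": [0,0,-5],"turn": 0},
  {"claw": 50,"delta_pos": [0,0,-10],"turn": 0},
  {"claw": 50,"delta_pos": [0,0,-15],"turn": 0},
  {"claw": 50,"delta_pos": [0,0,0],"turn": 0},
  {"claw": 50,"delta_pos": [0,0,0],"turn": 0},
  {"claw": 50,"delta_pos": [0,0,0],"turn": 0},
])

```text
clock: 8.95
eef_pos: [518.0, -382.1, 35.0]
tcp_rot: [3.142, 0.0, 0.141]
contact_force: [0.1, 0.9, -3.0]
opening: 0.687
grasp_force: 64.8
```

Run:
```python
from h import *
np.set_printoptions(precision=2,suppress=True)
s=sense();print(s["contact_force"],s["wrist_torque"],s["eef_pos"])
f=grab_frame("wrist")["img"][:,:,::-1];g=grab_frame("side")["img"][:,:,::-1]
# tip: dark handle end in wrist column 318-322
gr=cv2.cvtColor(f,cv2.COLOR_BGR2GRAY)
print(gr[40:200:2,320].tolist())
F=grab_frame("wrist")
d=s["eef_pos"]-np.array([518.6,-382.5,6.2]);print(d,w2px(F,[np.array([611.5,-371.5,33])+d*[0,0,1],[611.5,-371.5,33]],True))
cv2.imwrite("pics/m3.png",np.hstack([cv2.resize(f[40:300,230:410],(400,578)),cv2.resize(g[220:370,325:429],(400,578),interpolation=cv2.INTER_CUBIC)]))
```

```text
[ 0.06  0.88 -2.98] [-0.01 -0.07  0.02] [ 518.01 -382.11   35.  ]
[143, 143, 142, 143, 144, 143, 144, 144, 143, 144, 143, 140, 50, 15, 15, 16, 15, 21, 21, 21, 24, 25, 23, 25, 23, 24, 26, 23, 25, 25, 24, 25, 25, 24, 24, 23, 25, 24, 24, 25, 24, 24, 24, 22, 22, 25, 23, 25, 25, 23, 23, 24, 23, 24, 24, 23, 21, 23, 23, 22, 22, 21, 20, 22, 21, 21, 20, 18, 12, 9, 11, 9, 10, 11, 10, 8, 10, 8, 9, 10]
[-0.59  0.39 28.8 ] [[327.35  66.3 ]
 [325.99  71.62]]
```

Held: weight is 3 N and the handle tip is about where a level lift predicts. Raising, then carrying smoothly over the tub to the pan.

Emit:
step_arm([
  {"claw": 50,"delta_pos": [0,0,-8],"turn": 0},
  {"claw": 50,"delta_pos": [0,0,-18],"turn": 0},
  {"claw": 50,"delta_pos": [0,0,-28],"turn": 0},
  {"claw": 50,"delta_pos": [0,0,-35],"turn": 0},
  {"claw": 50,"delta_pos": [0,0,-35],"turn": 0},
  {"claw": 50,"delta_pos": [0,0,-27],"turn": 0},
  {"claw": 50,"delta_pos": [0,0,-16],"turn": 0},
  {"claw": 50,"delta_pos": [1,-8,-3],"turn": 0},
])

```text
clock: 9.77
eef_pos: [519.6, -376.2, 209.4]
tcp_rot: [3.137, -0.004, 0.14]
contact_force: [0.4, -1.1, -2.0]
opening: 0.685
grasp_force: 65.0
```

Emit:
step_arm([
  {"claw": 50,"delta_pos": [3,-16,0],"turn": 0},
  {"claw": 50,"delta_pos": [4,-24,0],"turn": 0},
  {"claw": 50,"delta_pos": [5,-30,0],"turn": 0},
  {"claw": 50,"delta_pos": [5,-30,0],"turn": 0},
  {"claw": 50,"delta_pos": [5,-30,0],"turn": 0},
  {"claw": 50,"delta_pos": [5,-30,0],"turn": 0},
  {"claw": 50,"delta_pos": [5,-30,0],"turn": 0},
  {"claw": 50,"delta_pos": [5,-30,0],"turn": 0},
])

```text
clock: 10.43
eef_pos: [521.7, -148.0, 202.9]
tcp_rot: [-3.14, 0.003, 0.141]
contact_force: [1.2, -0.2, -3.9]
opening: 0.692
grasp_force: 64.9
```

Emit:
step_arm([
  {"claw": 50,"delta_pos": [5,-30,0],"turn": 0},
  {"claw": 50,"delta_pos": [5,-30,0],"turn": 0},
  {"claw": 50,"delta_pos": [5,-30,0],"turn": 0},
  {"claw": 50,"delta_pos": [5,-30,0],"turn": 0},
  {"claw": 50,"delta_pos": [5,-30,0],"turn": 0},
  {"claw": 50,"delta_pos": [5,-30,0],"turn": 0},
  {"claw": 50,"delta_pos": [5,-30,0],"turn": 0},
  {"claw": 50,"delta_pos": [5,-30,0],"turn": 0},
])

```text
clock: 11.1
eef_pos: [527.1, 94.4, 203.0]
tcp_rot: [-3.141, 0.004, 0.141]
contact_force: [1.1, -0.2, -2.3]
opening: 0.688
grasp_force: 64.9
```

Emit:
step_arm([
  {"claw": 50,"delta_pos": [5,-30,0],"turn": 0},
  {"claw": 50,"delta_pos": [5,-30,0],"turn": 0},
  {"claw": 50,"delta_pos": [4,-24,0],"turn": 0},
  {"claw": 50,"delta_pos": [3,-16,0],"turn": 0},
  {"claw": 50,"delta_pos": [1,-8,0],"turn": 0},
  {"claw": 50,"delta_pos": [0,0,0],"turn": 0.04},
  {"claw": 50,"delta_pos": [0,0,0],"turn": 0},
  {"claw": 50,"delta_pos": [0,0,0],"turn": 0},
])

```text
clock: 11.77
eef_pos: [531.1, 201.2, 203.9]
tcp_rot: [3.141, 0.002, 0.102]
contact_force: [-1.1, 0.5, -2.2]
opening: 0.69
grasp_force: 64.9
```

Run:
```python
from h import *
np.set_printoptions(precision=2,suppress=True)
s=sense();print(s["contact_force"],s["wrist_torque"],s["eef_pos"],s["tcp_rot"],s["opening"])
f=grab_frame("wrist");g=grab_frame("side")
a=cv2.resize(f["img"][:,:,::-1],(640,400));b=cv2.resize(g["img"][60:260,160:360,::-1],None,fx=2,fy=2,interpolation=cv2.INTER_CUBIC)
cv2.imwrite("pics/m4.png",cv2.resize(np.hstack([a[:,150:500],b]),None,fx=1.06,fy=1.06,interpolation=cv2.INTER_CUBIC))
c,sn=np.cos(.1),np.sin(.1)
P=[[509.2+c*x-sn*y,203+sn*x+c*y,65] for x,y in((-88,61),(88,61),(88,-61),(-88,-61),(-77,50),(77,50),(77,-50),(-77,-50))]
print(w2px(f,P,True).round(0).tolist())
```

```text
[-1.06  0.52 -2.15] [-0.02 -0.   -0.05] [531.06 201.2  203.91] [3.14 0.   0.1 ] 0.6900065520711245
[[264.0, 268.0], [254.0, 112.0], [378.0, 112.0], [369.0, 269.0], [272.0, 261.0], [265.0, 123.0], [366.0, 123.0], [360.0, 261.0]]
```

View pics/m4.png

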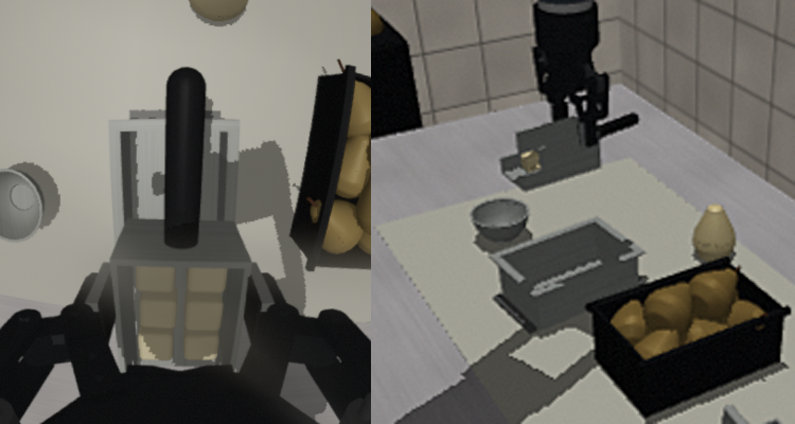

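The scoop is level over the pan with all six pieces in it, and the pan corners match the prediction to about 3 px. Lowering the lip just inside the near wall.

Emit:
step_arm([
  {"claw": 50,"delta_pos": [1,-4,10],"turn": 0},
  {"claw": 50,"delta_pos": [0,-1,20],"turn": 0},
  {"claw": 50,"delta_pos": [0,0,25],"turn": 0},
  {"claw": 50,"delta_pos": [0,0,25],"turn": 0},
  {"claw": 50,"delta_pos": [0,0,25],"turn": 0},
  {"claw": 50,"delta_pos": [0,0,20],"turn": 0},
  {"claw": 50,"delta_pos": [0,0,13],"turn": 0},
  {"claw": 50,"delta_pos": [0,0,10],"turn": 0},
])

```text
clock: 12.53
eef_pos: [531.8, 206.0, 54.8]
tcp_rot: [3.141, 0.002, 0.1]
contact_force: [0.0, -0.8, -2.3]
opening: 0.686
grasp_force: 64.8
```

Emit:
step_arm([
  {"claw": 50,"delta_pos": [0,0,0],"turn": 0},
  {"claw": 50,"delta_pos": [0,0,0],"turn": 0},
  {"claw": 50,"delta_pos": [-4,0,0],"turn": 0},
  {"claw": 50,"delta_pos": [-4,0,0],"turn": 0},
  {"claw": 50,"delta_pos": [-3,0,-2],"turn": 0},
], force=25)

```text
clock: 12.95
eef_pos: [524.1, 206.1, 60.5]
tcp_rot: [-3.141, -0.006, 0.102]
contact_force: [9.5, -0.1, -4.3]
opening: 0.686
grasp_force: 64.3
```

Emit:
step_arm([
  {"claw": 50,"delta_pos": [-3,0,-2],"turn": 0},
  {"claw": 50,"delta_pos": [-3,0,-3],"turn": 0},
  {"claw": 50,"delta_pos": [-3,0,-4],"turn": 0},
])

```text
clock: 13.2
eef_pos: [519.1, 205.8, 71.1]
tcp_rot: [-3.14, -0.013, 0.102]
contact_force: [11.6, -2.2, -0.9]
opening: 0.685
grasp_force: 62.0
```

```bash
cat >> h.py <<'E'
def scoopview(tag):
    np.set_printoptions(precision=2,suppress=True)
    s=sense();print(s["clock"],s["contact_force"],s["wrist_torque"],s["eef_pos"],s["tcp_rot"],s["opening"],s["grasp_force"])
    f=grab_frame("wrist");h=cv2.cvtColor(f["img"],cv2.COLOR_RGB2GRAY).astype(int)
    col=h[:,319];print("handle tip row",int(np.argmax(col<35)), "cols dark@row-of-tip+20",)
    i=f["img"].astype(int);m=(i[...,0]>i[...,2]+22)&(i[...,0]>70);m[:, :250]=0;m[:,390:]=0
    print("cream px wrist",int(m.sum()))
    T=s["eef_pos"];R=np.array([[np.cos(s["tcp_rot"][2]),-np.sin(s["tcp_rot"][2])],[np.sin(s["tcp_rot"][2]),np.cos(s["tcp_rot"][2])]])
    for th in range(-10,100,10):
        a=np.radians(th);x,z=88+4,-4
        X=x*np.cos(a)-z*np.sin(a);Z=x*np.sin(a)+z*np.cos(a)
        w=R@[X,0];print(th,w2px(f,[[T[0]+w[0],T[1]+w[1],T[2]+34+Z]],True).round(0).tolist()[0],end=" ")
    print()
    return f
E
python3 -c "
from h import *
scoopview('a')"
```

```text
13.2 [11.55 -2.25 -0.92] [-0.7  -2.64  0.45] [519.1  205.84  71.13] [-3.14 -0.01  0.1 ] 0.6851649844037828 62.041332721710205
handle tip row 59 cols dark@row-of-tip+20
cream px wrist 4426
-10 [321.0, 78.0] 0 [321.0, 70.0] 10 [321.0, 68.0] 20 [321.0, 73.0] 30 [321.0, 89.0] 40 [321.0, 121.0] 50 [321.0, 174.0] 60 [321.0, 246.0] 70 [321.0, 323.0] 80 [321.0, 386.0] 90 [321.0, 428.0]
```

Emit:
step_arm([
  {"claw": 57,"delta_pos": [0,0,0],"turn": 0},
  {"claw": 57,"delta_pos": [-3,0,-3],"turn": 0},
  {"claw": 57,"delta_pos": [-3,0,-3],"turn": 0},
], force=20)

```text
clock: 13.5
eef_pos: [514.2, 205.8, 77.7]
tcp_rot: [-3.139, -0.015, 0.102]
contact_force: [16.6, -3.8, 1.9]
opening: 0.686
grasp_force: 62.3
```

```bash
python3 -c "
from h import *
scoopview('a')"
```

```text
13.5 [16.6  -3.8   1.86] [-0.67 -3.19  0.41] [514.18 205.84  77.71] [-3.14 -0.02  0.1 ] 0.6859057621923325 62.31790781021118
handle tip row 54 cols dark@row-of-tip+20
cream px wrist 3922
-10 [320.0, 78.0] 0 [321.0, 70.0] 10 [321.0, 68.0] 20 [321.0, 73.0] 30 [321.0, 89.0] 40 [321.0, 120.0] 50 [321.0, 173.0] 60 [321.0, 245.0] 70 [321.0, 322.0] 80 [321.0, 385.0] 90 [320.0, 427.0]
```

Emit:
step_arm([
  {"claw": 57,"delta_pos": [-4,0,-1],"turn": 0},
  {"claw": 57,"delta_pos": [-4,0,-1],"turn": 0},
  {"claw": 57,"delta_pos": [-4,0,-2],"turn": 0},
  {"claw": 57,"delta_pos": [-4,0,-2],"turn": 0},
  {"claw": 57,"delta_pos": [-4,0,-2],"turn": 0},
])

```text
clock: 13.97
eef_pos: [500.4, 205.6, 89.0]
tcp_rot: [-3.136, -0.028, 0.102]
contact_force: [13.8, 2.9, 14.3]
opening: 0.689
grasp_force: 63.1
```

```bash
python3 -c "
from h import *
f=scoopview('a');cv2.imwrite('pics/w5.png',f['img'][:,:,::-1])
g=grab_frame('side');cv2.imwrite('pics/s5.png',g['img'][:,:,::-1])
h=cv2.cvtColor(g['img'],cv2.COLOR_RGB2GRAY).astype(int)
# handle: find dark pixels right of finger in side image
T=sense()['eef_pos']
import math
for th in (0,15,30,45,60):
  a=math.radians(th);o=[]
  for (x,z) in ((92,-4),(-92,-40)):
    X=x*math.cos(a)-z*math.sin(a);Z=x*math.sin(a)+z*math.cos(a)
    o.append(w2px(g,[[T[0]+X*.995,T[1]+X*.1,T[2]+34+Z]]).round(0).tolist()[0])
  print(th,o)
for r in range(90,200,4):print(r,''.join('#' if h[r,c]<28 else ('+' if h[r,c]<90 else '.') for c in range(200,310,1)))
"
```

```text
13.9667 [13.81  2.92 14.33] [ 0.05 -3.29  0.15] [500.43 205.6   88.96] [-3.14 -0.03  0.1 ] 0.6889824696266497 63.053762912750244
handle tip row 43 cols dark@row-of-tip+20
cream px wrist 2541
-10 [320.0, 78.0] 0 [320.0, 70.0] 10 [320.0, 67.0] 20 [320.0, 71.0] 30 [320.0, 86.0] 40 [320.0, 116.0] 50 [320.0, 166.0] 60 [320.0, 237.0] 70 [319.0, 315.0] 80 [319.0, 380.0] 90 [319.0, 424.0] 
0 [[275.0, 154.0], [220.0, 185.0]]
15 [[274.0, 147.0], [225.0, 190.0]]
30 [[271.0, 141.0], [232.0, 193.0]]
45 [[267.0, 136.0], [239.0, 194.0]]
60 [[261.0, 132.0], [247.0, 193.0]]
90 .......................++++++++++++++++++++++++++++++++.......................................................
94 .............+..........+++++++++++++++++++++++++++++++..................++...................................
98 ........................+++++++++++++++++++++++++++++++++............................+........................
102 ..............+.........+++++++++.++++++....+++++++++###+.....................................................
106 ...............++++......+#############################....................
[... 1980 characters left out ...]
..........
178 ...............+++++......++++++...+++++++++++++++++++++++++++++++++++++++++++++++++..........................
182 ......................+++++++++++++++++++++++++++++++++++++++++++++++++++........+++++........................
186 ....................++.......++++++++++++++++++++++++++++.......++++...+++++++++++++++........................
190 .....................+++++++++++++++++++++++++++......++++++++++++++++++++++++++++++++..............+#########
194 ......................+++++++++....++++++++++++++++++++++++++++++++++++++++++++++++++++##############+++++++.+
198 ......................+++++++++++++......++++++++++++++++++++++++++++++++++++###############++++.....+++++++++
```

```bash
cat >> h.py <<'E'
def tri(f,uvf,g,uvg):
    z=np.linspace(20,300,561);a=np.array([px2w(f,[uvf],q,True)[0] for q in z]);b=np.array([px2w(g,[uvg],q)[0] for q in z])
    k=np.argmin(np.linalg.norm(a-b,axis=1));return a[k],b[k]
def tiptilt():
    """tilt from the handle's end: wrist rows along col 319 and the dark end in the side image"""
    f=grab_frame("wrist");g=grab_frame("side")
    w=cv2.cvtColor(f["img"],cv2.COLOR_RGB2GRAY);r=int(np.argmax(w[:,319]<35))
    h=cv2.cvtColor(g["img"],cv2.COLOR_RGB2GRAY).astype(int)
    m=(h<30).astype(np.uint8);m[200:]=0;m[:,:245]=0;m[:,330:]=0
    ys,xs=np.nonzero(m*(np.arange(400)[:,None]>100));k=np.argmax(xs-0.3*ys);p=(xs[k],ys[k]);
    a,b=tri(f,(319.5,r),g,p);s=sense();T=s["eef_pos"]
    v=(a+b)/2-T;print("tip",(a+b)/2,"mismatch",np.linalg.norm(a-b).round(1),"side px",p,"row",r,"rel horiz",np.hypot(v[0],v[1]).round(1),"rel z to TCP",v[2].round(1),s["contact_force"],T,s["clock"])
    return f,g
E
python3 -c "
from h import *
np.set_printoptions(precision=1,suppress=True)
tiptilt()"
```

```text
tip [678.2 178.1  20. ] mismatch 135.6 side px (np.int64(328), np.int64(181)) row 43 rel horiz 180.1 rel z to TCP -69.1 [25.4 -1.3 15.2] [500.2 205.6  89.1] 14.1667
```

```bash
sed -i 's/m\[200:\]=0;m\[:,:245\]=0;m\[:,330:\]=0/m[172:]=0;m[:,:245]=0;m[:,300:]=0/' h.py; python3 -c "
from h import *
np.set_printoptions(precision=1,suppress=True)
tiptilt()"
```

```text
tip [597.8 216.  149.5] mismatch 0.3 side px (np.int64(276), np.int64(144)) row 43 rel horiz 98.1 rel z to TCP 60.5 [25.1 -1.2 16.4] [500.2 205.6  89. ] 14.2667
```

Handle-tip triangulation gives a tilt of about 19°. Friction at the lip is now opposing the pivot, so I'll back off, lower the lip inside the pan, then push while rising so that friction helps.

Emit:
step_arm([
  {"claw": 57,"delta_pos": [6,0,2],"turn": 0},
  {"claw": 57,"delta_pos": [3,0,8],"turn": 0},
  {"claw": 57,"delta_pos": [0,0,9],"turn": 0},
  {"claw": 57,"delta_pos": [0,0,6],"turn": 0},
  {"claw": 57,"delta_pos": [0,0,0],"turn": 0},
])

```text
clock: 14.68
eef_pos: [504.9, 205.8, 60.8]
tcp_rot: [-3.137, -0.018, 0.101]
contact_force: [16.7, 2.8, 3.0]
opening: 0.687
grasp_force: 62.3
```

Emit:
step_arm([
  {"claw": 57,"delta_pos": [-5,0,-2],"turn": 0},
  {"claw": 57,"delta_pos": [-5,0,-5],"turn": 0},
  {"claw": 57,"delta_pos": [-5,0,-6],"turn": 0},
  {"claw": 57,"delta_pos": [-5,0,-6],"turn": 0},
])

```text
clock: 15.02
eef_pos: [481.1, 202.7, 79.2]
tcp_rot: [-3.139, -0.011, 0.101]
contact_force: [7.1, 2.4, -0.4]
opening: 0.687
grasp_force: 58.5
```

```bash
python3 -c "
from h import *
np.set_printoptions(precision=1,suppress=True)
tiptilt()"
```

```text
tip [572.2 212.5 171. ] mismatch 2.1 side px (np.int64(268), np.int64(140)) row 43 rel horiz 91.8 rel z to TCP 91.3 [10.   0.2  2.6] [480.9 202.5  79.7] 15.1167
```

36° now with low forces. Continue.

Emit:
step_arm([
  {"claw": 57,"delta_pos": [-5,0,-4],"turn": 0},
  {"claw": 57,"delta_pos": [-5,0,-4],"turn": 0},
  {"claw": 57,"delta_pos": [-5,0,-4],"turn": 0},
  {"claw": 57,"delta_pos": [-5,0,-4],"turn": 0},
])

```text
clock: 15.45
eef_pos: [459.2, 200.0, 94.2]
tcp_rot: [-3.14, -0.008, 0.101]
contact_force: [7.2, 1.9, -5.1]
opening: 0.691
grasp_force: 54.2
```

```bash
python3 -c "
from h import *
np.set_printoptions(precision=1,suppress=True)
f,g=tiptilt()
h=cv2.cvtColor(g['img'],cv2.COLOR_RGB2GRAY).astype(int);i=g['img'].astype(int);m=(i[...,0]>i[...,2]+30)&(i[...,0]>110)
for r in range(130,204,3):print(r,''.join('O' if m[r,c] else '#' if h[r,c]<28 else ('+' if h[r,c]<90 else '.') for c in range(205,300,1)))
"
```

```text
tip [538.1 208.9 206. ] mismatch 2.0 side px (np.int64(257), np.int64(132)) row 92 rel horiz 79.6 rel z to TCP 111.4 [6.2 0.4 0.6] [459.  200.   94.6] 15.55
130 ..........+#########################+..........................................................
133 ...........+#+++###################+...........+#####+.........................................
136 ............########################+.........+#####+..........................................
139 ............+##++#################+##........+#####............................................
142 .............+#####################+##++#########+.............................................
145 .............+#########################++#######...............................................
148 .................+############+..+#############................................................
151 ..................###########################+.................................................
154 .............+++++++############++##########+..................................................
157 .....+++++++++++...+######++++#########
[... 856 characters left out ...]

184 ...................++++...+++++++++++++++++++++++++++++++..............++++++++++..............
187 ................++++++++.O.+..+++++++++++++++++++++............++++++++++++++++++..............
190 ................++++++++++++...O+++++++++++......++++...+++++++++++++++++++++++++..............
193 ................++++++++++++++++++++++....+++++++++++++++++++++++++++++++++++++++++++++########
196 .................+++++++++++++++++++++++++++++++++++++++++++++++++++++++++++++###########++++O+
199 ..............+##++++++++++++++++++++++++++++++++++++++++++++++++++++#################+++++OOOO
202 ..............++++++++++++++++++++++++++++++++++++++++++++++################++OOO+##+++++++++++
```

About 50° tilt, with pieces at the lip against the wall (cream near side (230,187) and (236,190)). Backing the lip away from the wall so they drop.

Emit:
step_arm([
  {"claw": 57,"delta_pos": [4,0,0],"turn": 0},
  {"claw": 57,"delta_pos": [6,0,0],"turn": 0},
  {"claw": 57,"delta_pos": [8,0,0],"turn": 0},
  {"claw": 57,"delta_pos": [8,0,0],"turn": 0},
  {"claw": 57,"delta_pos": [8,0,0],"turn": 0},
  {"claw": 57,"delta_pos": [6,0,0],"turn": 0},
  {"claw": 57,"delta_pos": [0,0,0],"turn": 0},
  {"claw": 57,"delta_pos": [0,0,0],"turn": 0},
])

```text
clock: 16.22
eef_pos: [496.2, 202.8, 91.8]
tcp_rot: [3.141, 0.001, 0.1]
contact_force: [-0.6, 0.3, -1.8]
opening: 0.688
grasp_force: 53.8
```

```bash
python3 -c "
from h import *
np.set_printoptions(precision=1,suppress=True)
f,g=tiptilt()
for n,q,R,C in (('side',g,range(160,204,3),range(205,300)),('wrist',f,range(90,400,9),range(220,420,2)),('scene',grab_frame('scene'),range(200,275,3),range(330,425))):
  i=q['img'].astype(int);h=i.mean(2);m=(i[...,0]>i[...,2]*1.25)&(i[...,0]>60);print(n)
  for r in R:print(r,''.join('O' if m[r,c] else '#' if h[r,c]<28 else ('+' if h[r,c]<90 else '.') for c in C))
"
```

```text
tip [578.5 211.8 197.5] mismatch 0.2 side px (np.int64(270), np.int64(131)) row 84 rel horiz 83.4 rel z to TCP 105.7 [-0.3 -0.9 -1.4] [495.6 202.7  91.8] 16.3167
side
160 ...++++++++++............+++.....##+++++++++++######+++++++++++................................
163 ...+++++++.................++....+++++++++++++######+++++++++++++..............................
166 ....+++..............+++++++....+++++++++++++++#####+++++++++++................................
169 ......+++++++++++++++++++++++.+++++++++++++++++#+++++++++++++++++++............................
172 .....++++++++++++++++++++++++++++++++++++++++++++++++++++++++++++++++++........................
175 .....+++++++++++++++++++......++++++++++++++++++++++++++++++++++++++++++++++...................
178 ..........+++++........++++++++++++++++++++++++++++++++++++++++++++++++++++++++................
181 ................+++++++++++++++.+OOO+++++++++++++++++++++++++++++++++++.......+++..............
184 ....................+++++++++++OOOOOOOOOO++++++++++++++++..............++++++++++..............
187 ................++....+++++++
[... 6051 characters left out ...]

254 ..............+++++++++++++++++++++.............++++++++++++++++++.++..........................
257 ...............+..++++++++++++++++++++++..+++++++++++++.++++++++...............................
260 ...................++.++++++++++++++++++++++++.+++.+++++++.....................................
263 ......................+..++++++++++++++++++++++++++............................................
266 ..........................+..++++++++++++++++++................................................
269 .................................+++++++.+.....................................................
272 ...............................................................................................
```

Emit:
step_arm([
  {"claw": 57,"delta_pos": [20,0,-6],"turn": 0},
  {"claw": 57,"delta_pos": [-10,0,0],"turn": 0},
  {"claw": 57,"delta_pos": [12,0,0],"turn": 0},
  {"claw": 57,"delta_pos": [-10,0,0],"turn": 0},
  {"claw": 57,"delta_pos": [12,0,0],"turn": 0},
  {"claw": 57,"delta_pos": [0,0,0],"turn": 0},
  {"claw": 57,"delta_pos": [0,0,0],"turn": 0},
  {"claw": 57,"delta_pos": [0,0,0],"turn": 0},
])

```text
clock: 17.03
eef_pos: [519.7, 205.3, 98.0]
tcp_rot: [3.142, 0.0, 0.101]
contact_force: [-0.5, -0.2, -1.0]
opening: 0.687
grasp_force: 53.9
```

```bash
python3 -c "
from h import *
np.set_printoptions(precision=1,suppress=True)
f,g=tiptilt()
print([sense()['contact_force'][2].round(2) for _ in range(1)],'cam',-np.array(g['R']).T@g['t'])
i=g['img'].astype(int);h=i.mean(2);m=(i[...,0]>i[...,2]*1.25)&(i[...,0]>60)
for r in range(160,204,2):print(r,''.join('O' if m[r,c] else '#' if h[r,c]<28 else ('+' if h[r,c]<90 else '.') for c in range(205,300)))
c,s=np.cos(.1),np.sin(.1)
for z in (3,23):print(z,[w2px(g,[[508+c*x-s*y,204+s*x+c*y,z]])[0].round(0).tolist() for x in(-70,-40,0,40,70) for y in(-45,0,45)])
"
```

```text
tip [602.2 214.1 206. ] mismatch 0.5 side px (np.int64(277), np.int64(126)) row 84 rel horiz 83.0 rel z to TCP 108.0 [-0.4 -0.1 -2.4] [519.6 205.2  98. ] 17.1333
[np.float64(-2.42)] cam [  92.9 -744.3  717.1]
160 ...++++++++++...........++++............++++++++++++++#####+++++++++++.........................
162 ...++++++++.................+.........++++++++++++++++#####++++++++++..........................
164 .....++++.................+++........+++++++++++++++++###+++++++++++...........................
166 ....+++..............+++++++........+++++++++++++++++++++++++++++++............................
168 .....++++++++++++++++++++++++......+++++++++++++++++++++++++++++++.............................
170 ......+++++++++++++++++++++++++........++++++++++++++++++++++++++++++..........................
172 .....++++++++++++++++++++++++++........+++++++++++++++++++++++++++++++++++++...................
174 ....++++++++++++++++++++++........+++++++++++++++++++++++++++++++++++++++++....................
176 ......+++++++++++++++.......+++++++++++++++++++++++++++++++++++++++++++++++++..........
[... 1095 characters left out ...]
#####+OOOOOOO
200 .............++++#++++++++++++++++++++++++++++++++++++++++++++++++###################+OOOOOOOOO
202 ..............++++++++++++++++++++++++++++++++++++++++++++++################+OOOOO##OOOOOOOOOOO
3 [[241.0, 213.0], [233.0, 205.0], [225.0, 198.0], [250.0, 209.0], [242.0, 202.0], [234.0, 195.0], [262.0, 204.0], [253.0, 197.0], [245.0, 190.0], [273.0, 199.0], [265.0, 192.0], [257.0, 186.0], [281.0, 195.0], [273.0, 189.0], [265.0, 183.0]]
23 [[240.0, 207.0], [232.0, 200.0], [224.0, 193.0], [249.0, 203.0], [241.0, 196.0], [233.0, 189.0], [261.0, 198.0], [253.0, 191.0], [245.0, 185.0], [273.0, 193.0], [264.0, 187.0], [256.0, 180.0], [281.0, 190.0], [273.0, 183.0], [264.0, 177.0]]
```

Emit:
step_arm([
  {"claw": 57,"delta_pos": [0,0,-12],"turn": 0},
  {"claw": 57,"delta_pos": [0,0,-24],"turn": 0},
  {"claw": 57,"delta_pos": [0,0,-30],"turn": 0},
  {"claw": 57,"delta_pos": [0,0,-24],"turn": 0},
  {"claw": 57,"delta_pos": [0,0,-12],"turn": 0},
  {"claw": 57,"delta_pos": [0,0,0],"turn": 0},
  {"claw": 57,"delta_pos": [0,0,0],"turn": 0},
  {"claw": 57,"delta_pos": [0,0,0],"turn": 0},
])

```text
clock: 17.8
eef_pos: [519.0, 204.9, 198.8]
tcp_rot: [3.141, 0.002, 0.101]
contact_force: [0.5, -0.1, -2.0]
opening: 0.689
grasp_force: 53.9
```

```bash
python3 -c "
from h import *
np.set_printoptions(precision=1,suppress=True)
f,g=tiptilt()
for n,q,R,C in (('side',g,range(100,204,2),range(205,300)),('scene',grab_frame('scene'),range(190,264,2),range(335,420))):
  i=q['img'].astype(int);h=i.mean(2);m=(i[...,0]>i[...,2]*1.25)&(i[...,0]>50);print(n)
  for r in R:print(r,''.join('O' if m[r,c] else '#' if h[r,c]<28 else ('+' if h[r,c]<90 else '.') for c in C))
"
```

```text
tip [596.3 216.9 280.5] mismatch 13.6 side px (np.int64(271), np.int64(101)) row 84 rel horiz 78.4 rel z to TCP 82.1 [-0.3  0.2 -2.4] [518.9 204.9 198.4] 17.9
side
100 .........+..................+###+########################++#########...............+...........
102 .........+..................+######################################............................
104 .....................++......+############################+#######.............................
106 ..........++++................+++##############....+#############...........................++.
108 ..+++.....+......................+########+#####################...............................
110 ..........+.......................#######+..+#####.+###########................................
112 ...................................+#######...###+.+##########.................................
114 ...................................+#######++++###+###########.................................
116 ...................................+#######+++++##############.................................
118 ................................
[... 6899 characters left out ...]
+++++++.........++++.OOOOOO..............++++++++++++.++++++..........
250 ..........+++++++++++++++.........+++..............++.++++++.+++++..+++..............
252 .........++++++++++++++++++.....................+++..+++++.++++++.++.................
254 .........++++++++++++++++++++++............+++++.++.+++++++..++......................
256 ...........++++++++++++++++++++++......++++++.+++.+++++...+..........................
258 ...........+..+++++++++++++++++++++.+++++.++++++++.+++.+.............................
260 .................+++++++++++++++++++++++++++..+.++++.................................
262 ................+..++++++++++++++++++++.+.+.+........................................
```

The raised scoop shows no cream in it, and the pieces are inside the pan (scene cluster at columns 371–393, rows 236–249; side (236–247, 186–194)). I'll carry the scoop back at height to its original place.

Emit:
step_arm([
  {"claw": 57,"delta_pos": [0,0,-15],"turn": 0},
  {"claw": 57,"delta_pos": [0,0,-25],"turn": 0},
  {"claw": 57,"delta_pos": [-3,12,0],"turn": 0},
  {"claw": 57,"delta_pos": [-5,24,0],"turn": 0},
  {"claw": 57,"delta_pos": [-7,34,0],"turn": 0},
  {"claw": 57,"delta_pos": [-7,34,0],"turn": 0},
  {"claw": 57,"delta_pos": [-7,34,0],"turn": 0},
  {"claw": 57,"delta_pos": [-7,34,0],"turn": 0},
])

```text
clock: 18.62
eef_pos: [500.3, 28.8, 238.9]
tcp_rot: [3.141, 0.001, 0.101]
contact_force: [1.6, -0.1, -2.1]
opening: 0.684
grasp_force: 53.9
```

Emit:
step_arm([
  {"claw": 57,"delta_pos": [-7,34,0],"turn": 0},
  {"claw": 57,"delta_pos": [-7,34,0],"turn": 0},
  {"claw": 57,"delta_pos": [-7,34,0],"turn": 0},
  {"claw": 57,"delta_pos": [-7,34,0],"turn": 0},
  {"claw": 57,"delta_pos": [-7,34,0],"turn": 0},
  {"claw": 57,"delta_pos": [-7,34,0],"turn": 0},
  {"claw": 57,"delta_pos": [-7,34,0],"turn": 0},
  {"claw": 57,"delta_pos": [-7,34,0],"turn": 0},
])

```text
clock: 19.28
eef_pos: [471.8, -247.5, 238.9]
tcp_rot: [-3.141, 0.001, 0.101]
contact_force: [0.8, 0.4, -1.4]
opening: 0.686
grasp_force: 53.9
```

Emit:
step_arm([
  {"claw": 57,"delta_pos": [-7,34,0],"turn": 0},
  {"claw": 57,"delta_pos": [-7,34,0],"turn": 0},
  {"claw": 57,"delta_pos": [-7,34,0],"turn": 0},
  {"claw": 57,"delta_pos": [-6,26,0],"turn": 0},
  {"claw": 57,"delta_pos": [-3,14,0],"turn": 0},
  {"claw": 57,"delta_pos": [0,0,0],"turn": 0},
  {"claw": 57,"delta_pos": [0,0,0],"turn": 0},
])

```text
clock: 19.87
eef_pos: [456.7, -389.9, 238.9]
tcp_rot: [-3.14, 0.001, 0.099]
contact_force: [0.1, 0.1, -1.7]
opening: 0.691
grasp_force: 53.9
```

```bash
python3 -c "
from h import *
np.set_printoptions(precision=1,suppress=True)
s=sense();print(s['eef_pos'],s['contact_force'],s['tcp_rot'],s['opening'])
q=grab_frame('side')
for n,R,C in (('pan',range(164,206,2),range(205,300)),('scoop',range(180,300,3),range(310,440,2))):
  i=q['img'].astype(int);h=i.mean(2);m=(i[...,0]>i[...,2]*1.25)&(i[...,0]>50);print(n)
  for r in R:print(r,''.join('O' if m[r,c] else '#' if h[r,c]<28 else ('+' if h[r,c]<90 else '.') for c in C))
"
```

```text
[ 456.7 -389.9  238.9] [ 0.1  0.1 -1.7] [-3.1  0.   0.1] 0.6908756848389017
pan
164 ......++..................++...................................................................
166 ....+++..............+++++++............................+++++++................................
168 .....++++++++++++++++++++++++......................+++++++++++++++.............................
170 ......+++++++++++++++++++++++++..............+++++++++++++++++++++++...........................
172 .....++++++++++++++++++++++++++.........+++++++++++++++++++++++++++++++........................
174 ....+++++++++++++++++++++.........++++++++++++++++++++++++++++++++++++++++.....................
176 ......++++++++++++++.........++++++++++++++++++++++++++++++++++++++++++++++++..................
178 ..........+++++........+++++++++++++++++++++++++++++++++++++++++++++++++++++++.................
180 .................++++++++++++++++++++++++++++++++++++++++++++++++++++++++........+.............
182 ..................++++++++++++++++++++++++++++++++++++++++++++++++++........+++++..............
184 ................
[... 3185 characters left out ...]

270 .....++++++...++....+.+.+++++++++++++++++++++++..................
273 ..+++...+++.+..++++....++++++++++++++++++++++....................
276 .......#.+++.#..+++#..+++++++++++++++++++++++....................
279 ..++.+..++.++..++++..++++++++++++++++++++++......................
282 #.....++...+++..+++#....+++++++++++++++++++......................
285 .++.....#.+..++++++.+..+...+++++++++++++++.......................
288 +....++....+#.+++++......+++.++++++++++++........................
291 +#.+...#.....+.+++...+++.......+++++++++.........................
294 ....+#.....#......+++............++++++..........................
297 +.....#..+....++++................++++...........................
```

The close view shows the scoop empty. Lowering it, then dragging the lip away from the robot while descending so the scoop levels itself.

Emit:
step_arm([
  {"claw": 57,"delta_pos": [0,0,20],"turn": 0},
  {"claw": 57,"delta_pos": [0,0,35],"turn": 0},
  {"claw": 57,"delta_pos": [0,0,35],"turn": 0},
  {"claw": 57,"delta_pos": [0,0,35],"turn": 0},
  {"claw": 57,"delta_pos": [0,0,22],"turn": 0},
  {"claw": 57,"delta_pos": [0,0,12],"turn": 0},
  {"claw": 57,"delta_pos": [0,0,5],"turn": 0},
])

```text
clock: 20.5
eef_pos: [456.9, -387.9, 74.2]
tcp_rot: [-3.139, 0.002, 0.102]
contact_force: [-0.9, 0.4, -1.0]
opening: 0.687
grasp_force: 53.9
```

Emit:
step_arm([
  {"claw": 57,"delta_pos": [3,0,6],"turn": 0},
  {"claw": 57,"delta_pos": [6,0,6],"turn": 0},
  {"claw": 57,"delta_pos": [6,0,6],"turn": 0},
  {"claw": 57,"delta_pos": [6,0,6],"turn": 0},
])

```text
clock: 20.83
eef_pos: [480.0, -388.4, 52.8]
tcp_rot: [3.14, -0.002, 0.101]
contact_force: [-0.3, 0.1, -2.5]
opening: 0.687
grasp_force: 53.9
```

Emit:
step_arm([
  {"claw": 57,"delta_pos": [6,0,5],"turn": 0},
  {"claw": 57,"delta_pos": [6,0,5],"turn": 0},
  {"claw": 57,"delta_pos": [6,0,5],"turn": 0},
])

```text
clock: 21.08
eef_pos: [502.5, -387.6, 42.0]
tcp_rot: [3.137, -0.009, 0.099]
contact_force: [8.7, 10.2, 32.0]
opening: 0.684
grasp_force: 63.4
```

Emit:
step_arm([
  {"claw": 57,"delta_pos": [5,0,0],"turn": 0},
  {"claw": 57,"delta_pos": [5,0,2],"turn": 0},
])

```text
clock: 21.25
eef_pos: [510.0, -386.2, 38.3]
tcp_rot: [3.138, -0.005, 0.101]
contact_force: [1.1, 1.6, 14.5]
opening: 0.686
grasp_force: 62.5
```

```bash
python3 -c "
from h import *
np.set_printoptions(precision=1,suppress=True)
s=sense();print(s['eef_pos'],s['contact_force'],s['tcp_rot'],s['opening'])
q=grab_frame('side');f=grab_frame('wrist')
i=q['img'].astype(int);h=i.mean(2)
for r in range(250,372,3):print(r,''.join('#' if h[r,c]<26 else ('+' if h[r,c]<70 else '-' if h[r,c]<100 else '.') for c in range(330,440)))
w=cv2.cvtColor(f['img'],cv2.COLOR_RGB2GRAY);print(w[40:200:3,320].tolist())
"
```

```text
[ 510.  -386.2   38.3] [ 1.1  1.6 14.5] [ 3.1 -0.   0.1] 0.6861358892215931
250 ................................................##+#++----------------------------------------+...............
253 ...............................................+##+++++#++----------------------------------+#+...............
256 ...............................................#####+++++++++#+++----------------------++#+##-................
259 ++...............--+++....................+#+.-#######+-+++#+++++++++++++++++++++++++++++##...................
262 ++++-......++++--......++............++++++++############++----++++++++++++++++++++++#####+...................
265 +..-+++.............+#-..-++.....-##########+##################++---------------++########....................
268 +.....-++-......-+.....--...-+...-######++++#############################################.....................
271 -......+++++-.....-+#-.........+-+#####+++++############################################+.....................
274 +.........+++++++.....+#+........-######################################################...####+##+.
[... 3202 characters left out ...]
------......................
361 -------------------+........................+------------------------------------------+......................
364 -------------------+........................---------------------------------------------.....................
367 -------------------+........................+-------------------------------------------+.....................
370 -------------------+.........................+------------------------------------------+.....................
[16, 25, 20, 16, 18, 17, 17, 17, 15, 16, 16, 14, 16, 16, 17, 15, 15, 14, 17, 16, 14, 17, 17, 17, 15, 16, 14, 14, 15, 15, 17, 18, 14, 15, 15, 15, 15, 15, 13, 16, 16, 18, 14, 14, 14, 17, 16, 14, 7, 7, 6, 10, 7, 8]
```

Emit:
step_arm([
  {"claw": 57,"delta_pos": [6,0,3],"turn": 0},
  {"claw": 57,"delta_pos": [6,0,4],"turn": 0},
  {"claw": 57,"delta_pos": [5,0,4],"turn": 0},
])

```text
clock: 21.6
eef_pos: [526.8, -384.3, 26.7]
tcp_rot: [3.138, -0.005, 0.101]
contact_force: [2.1, 3.1, 13.4]
opening: 0.691
grasp_force: 63.8
```

```bash
cat >> h.py <<'E'
def axtip(p,T,yaw,g):
    """tip on the scoop's vertical mid-plane through the tool: distance along it, height"""
    n=np.array([-np.sin(yaw),np.cos(yaw)]);a=np.array([np.cos(yaw),np.sin(yaw)])
    z=np.linspace(0,250,501);P=np.array([px2w(g,[p],q)[0] for q in z]);e=(P[:,:2]-T[:2])@n;k=np.argmin(abs(e))
    return (P[k,:2]-T[:2])@a,z[k]
def tip2():
    s=sense();g=grab_frame("side");h=g["img"].mean(2);m=(h<26);m[:255]=0;m[300:]=0;m[:,:415]=0;m[:,450:]=0
    # bottle-free region; topmost right dark blob
    ys,xs=np.nonzero(m);k=np.argmax(xs-0.5*ys);p=(xs[k],ys[k]);d,z=axtip(p,s["eef_pos"],s["tcp_rot"][2],g)
    print("px",p,"d %.0f z %.0f dz %.0f"%(d,z,z-s["eef_pos"][2]),s["eef_pos"].round(1),s["contact_force"].round(1),s["clock"])
E
python3 -c "
from h import *
s=sense();print(axtip((428,275),[510,-386.2],.1,grab_frame('side')))
tip2()"
```

```text
(np.float64(108.7075980980851), np.float64(114.0))
px (np.int64(449), np.int64(282)) d 188 z 31 dz 5 [ 527.6 -384.2   26. ] [ 5.3  3.1 13.1] 21.65
```

Emit:
step_arm([
  {"claw": 57,"delta_pos": [4,0,4],"turn": 0},
  {"claw": 57,"delta_pos": [3,0,4],"turn": 0},
  {"claw": 57,"delta_pos": [2,0,3],"turn": 0},
])

```text
clock: 21.95
eef_pos: [537.2, -383.4, 16.0]
tcp_rot: [3.138, -0.007, 0.1]
contact_force: [8.2, 5.8, 15.1]
opening: 0.682
grasp_force: 65.0
```

```bash
python3 -c "
from h import *
s=sense();print(s['eef_pos'],s['contact_force'],s['wrist_torque'])
q=grab_frame('side');h=q['img'].mean(2)
for r in range(262,320,2):print(r,''.join('#' if h[r,c]<26 else ('+' if h[r,c]<70 else '-' if h[r,c]<100 else '.') for c in range(380,460)))
f=grab_frame('wrist');w=f['img'].mean(2).astype(int);print(w[0:160:4,320].tolist())
"
```

```text
[ 537.18897792 -383.44643559   16.03875953] [ 8.17870672  5.80280739 15.10665488] [ 0.96268447 -0.78339524 -0.22011077]
262 +##+.-#######+-++++++++++++++++++####++++++++++##...............................
264 +++############++---+++++++++++++++++++++++++###+...............................
266 +++++#############++------+++++++++++++++++#####................................
268 ++++###################++------------++########+................................
270 ++++###########################################.................................
272 +++############################################.................................
274 +++###########################################..................................
276 ##############################################..................................
278 #############################################...................................
280 #####.+######################################...................................
282 #####..+####################################.......................++##+++......
284 ####+..+#################################
[... 950 characters left out ...]
..-++++###++++++-+++###+
308 -++++++++++++++++++++++################++############+...++++++++++++##+++++--++
310 ++++++++++++++++++++++++########++#####-+###########+....###+#+++++++++++++##+++
312 +++++++++++++----+++++++++#########################+.....--+++##++#+++++++++++++
314 ++++++++++++++--..+++++++++#######################+.............-+####++++++++++
316 +++++++++++++++++++++++++++######################+...................-+####+#+++
318 +++++++++++++++++++++++++-+#####################+.........................-+####
[138, 139, 138, 139, 139, 40, 15, 18, 26, 30, 27, 28, 27, 25, 24, 21, 25, 23, 25, 25, 23, 23, 21, 22, 22, 21, 21, 21, 19, 21, 20, 20, 17, 19, 20, 20, 21, 19, 19, 20]
```

```bash
python3 -c "
from h import *
s=sense();g=grab_frame('side');f=grab_frame('wrist')
print(axtip((433.5,287),s['eef_pos'],.1,g),tri(f,(320,20),g,(433.5,287)))"
```

```text
(np.float64(115.45013401338164), np.float64(56.5)) (array([ 648.44079676, -371.70035684,   59.        ]), array([ 650.11984947, -373.22636097,   59.        ]))
```

Emit:
step_arm([
  {"claw": 57,"delta_pos": [2,0,4],"turn": 0},
  {"claw": 57,"delta_pos": [1,0,3],"turn": 0},
  {"claw": 57,"delta_pos": [0,0,0],"turn": 0},
])

```text
clock: 22.4
eef_pos: [541.0, -383.7, 9.2]
tcp_rot: [3.136, -0.009, 0.101]
contact_force: [9.7, 4.5, 13.4]
opening: 0.689
grasp_force: 65.8
```

```bash
python3 -c "
from h import *
s=sense();print(s['eef_pos'],s['contact_force'],s['wrist_torque'])
q=grab_frame('side');h=q['img'].mean(2)
for r in range(280,304,2):print(r,''.join('#' if h[r,c]<26 else ('+' if h[r,c]<70 else '-' if h[r,c]<100 else '.') for c in range(410,450)))
f=grab_frame('wrist');w=f['img'].mean(2).astype(int);print(w[0:60:2,320].tolist())
"
```

```text
[ 541.04276704 -383.65383286    9.19771261] [ 9.73660524  4.517416   13.39648052] [ 0.57327793 -0.95305617 -0.17811724]
280 ################........................
282 ###############+.....................+##
284 ##############+.....................-+++
286 ##############.....................-++++
288 #############......................+++++
290 #############.....######..........++++++
292 #############+.-#########........-++++++
294 ##########++############.........+++++##
296 ##########+++#########-.........++++++++
298 ###########++++####+-..........+++++###+
300 ##########+++++++#............-+++++++++
302 ###########+++++++#######+....+++-+##+++
[137, 137, 138, 138, 138, 138, 139, 139, 138, 138, 138, 139, 106, 15, 16, 16, 18, 18, 25, 27, 30, 33, 33, 32, 31, 31, 32, 31, 30, 32]
```

```bash
python3 -c "
from h import *
s=sense();g=grab_frame('side');f=grab_frame('wrist')
print(axtip((434.5,291),s['eef_pos'],.1,g))
i=g['img'].astype(int);m=(i[...,1]>i[...,0]*1.4)&(i[...,1]>i[...,2]*1.4);ys,xs=np.nonzero(m)
P=px2w(g,np.c_[xs,ys],12)
for k in (xs.argmin(),ys.argmax(),xs.argmax()):print(xs[k],ys[k],P[k].round(0))
i=f['img'].astype(int);m=(i[...,1]>i[...,0]*1.4)&(i[...,1]>i[...,2]*1.4)&(i[...,1]>30);ys,xs=np.nonzero(m);print(len(xs), px2w(f,[[xs[ys.argmax()],ys.max()]],12,True) if len(xs) else '')
"
```

```text
(np.float64(119.16928490941146), np.float64(40.0))
144 116 [383. 937.  12.]
505 337 [ 712. -520.   12.]
515 304 [ 805. -478.   12.]
4031 [[ 649.92596915 -391.42442185   12.        ]]
```

The handle tip is at z≈40 (about 3° off level) and close to the green strainer's corner at (650,-391). I'll slide the scoop back 27 mm, then release.

Emit:
step_arm([
  {"claw": 57,"delta_pos": [-5,0,-2],"turn": 0},
  {"claw": 57,"delta_pos": [-8,0,0],"turn": 0},
  {"claw": 57,"delta_pos": [-8,0,0],"turn": 0},
  {"claw": 57,"delta_pos": [-6,0,2],"turn": 0},
  {"claw": 57,"delta_pos": [2,0,3],"turn": 0},
  {"claw": 57,"delta_pos": [0,0,0],"turn": 0},
])

```text
clock: 23.1
eef_pos: [511.2, -386.0, 5.2]
tcp_rot: [3.139, -0.002, 0.101]
contact_force: [-0.7, -0.1, 17.9]
opening: 0.69
grasp_force: 67.0
```

Emit:
step_arm([
  {"claw": 62,"delta_pos": [0,0,0],"turn": 0},
  {"claw": 66,"delta_pos": [0,0,0],"turn": 0},
  {"claw": 75,"delta_pos": [0,0,0],"turn": 0},
  {"claw": 85,"delta_pos": [0,0,0],"turn": 0},
  {"claw": 85,"delta_pos": [0,0,0],"turn": 0},
  {"claw": 85,"delta_pos": [0,0,0],"turn": 0},
  {"claw": 85,"delta_pos": [0,0,0],"turn": 0},
])

```text
clock: 23.68
eef_pos: [510.1, -384.6, 2.9]
tcp_rot: [-3.141, 0.0, 0.101]
contact_force: [0.4, 0.7, -0.3]
opening: 0.993
grasp_force: 0.0
```

Emit:
step_arm([
  {"claw": 85,"delta_pos": [0,0,-8],"turn": 0},
  {"claw": 85,"delta_pos": [0,0,-12],"turn": 0},
  {"claw": 85,"delta_pos": [0,0,-30],"turn": 0},
  {"claw": 85,"delta_pos": [0,0,-40],"turn": 0},
  {"claw": 85,"delta_pos": [0,0,-40],"turn": 0},
  {"claw": 85,"delta_pos": [0,0,-40],"turn": 0},
  {"claw": 85,"delta_pos": [0,0,-30],"turn": 0},
  {"claw": 85,"delta_pos": [0,0,0],"turn": 0},
])

```text
clock: 24.35
eef_pos: [513.4, -387.1, 212.2]
tcp_rot: [3.133, -0.009, 0.101]
contact_force: [0.9, -0.9, 0.6]
opening: 0.995
grasp_force: 0.0
```

```bash
python3 -c "
from h import *
s=sense();print(s['eef_pos'],s['contact_force'],s['tcp_rot'],s['qpos'])
f=grab_frame('wrist');g=grab_frame('side')
for n,q,R,C in (('wrist',f,range(60,330,7),range(255,385,2)),('side',g,range(280,372,3),range(335,440))):
  i=q['img'].astype(int);h=i.mean(2);m=(i[...,0]>i[...,2]*1.3)&(i[...,0]>60);print(n)
  for r in R:print(r,''.join('O' if m[r,c] else '#' if h[r,c]<36 else ('+' if h[r,c]<75 else '-' if h[r,c]<110 else '.') for c in C))
"
```

```text
[ 513.41607673 -387.05029974  212.17602517] [ 0.87753542 -0.87559829  0.62792593] [ 3.13320812 -0.00894591  0.10085986] [-6.48280797e-01  3.71067125e-01  1.59976501e+00 -5.21193098e-05
  1.15849979e+00  8.21713766e-01]
wrist
60 .................................................................
67 .................................................................
74 ..............................-+-................................
81 ............................#######-.............................
88 ............................#######+-............................
95 ............................#######+-............................
102 ............................#######+.............................
109 ...........................-#######+-............................
116 ............................#######+.............................
123 ............................#######-.............................
130 ............................#######+.........-+++++++++-.........
137 ............................#######-....--++++++++++++++-........
144 ..................++++++++++#######++
[... 4563 characters left out ...]
--------------------++..................
355 ...................-.....................--++++++++++--------------------------------++..................
358 ......................-..................-+++++++---+-------------+-------------------+..................
361 .........................-...........-++++++++-------------------------------------+---+.................
364 ............................-....-+++++++-..-+-------+-------------------------+------++.................
367 ................................-+++++-.....-+------+--------------------------------+-++................
370 ..................................-..........+--------------+-------------+-------------+................
```

The scoop is back on the counter, flat and empty. Next I'll go over the steel strainer, turn to its bar and refine its position.

Emit:
step_arm([
  {"claw": 85,"delta_pos": [1,-15,0],"turn": 0},
  {"claw": 85,"delta_pos": [3,-30,0],"turn": 0},
  {"claw": 85,"delta_pos": [3,-33,0],"turn": 0},
  {"claw": 85,"delta_pos": [4,-33,0],"turn": 0},
  {"claw": 85,"delta_pos": [4,-33,0],"turn": 0},
  {"claw": 85,"delta_pos": [2,-22,0],"turn": 0},
  {"claw": 85,"delta_pos": [0,-10,0],"turn": 0},
  {"claw": 60,"delta_pos": [0,0,0],"turn": -0.117},
])

```text
clock: 25.12
eef_pos: [508.1, -204.8, 201.7]
tcp_rot: [-3.139, 0.003, 0.218]
contact_force: [0.8, -0.4, 0.1]
opening: 0.88
grasp_force: 0.0
```

Emit:
step_arm([
  {"claw": 60,"delta_pos": [0,0,0],"turn": -0.117},
  {"claw": 60,"delta_pos": [0,0,0],"turn": -0.117},
  {"claw": 60,"delta_pos": [0,0,0],"turn": -0.117},
  {"claw": 60,"delta_pos": [0,0,0],"turn": -0.117},
  {"claw": 60,"delta_pos": [0,0,0],"turn": -0.117},
  {"claw": 60,"delta_pos": [0,0,0],"turn": -0.117},
  {"claw": 60,"delta_pos": [0,0,0],"turn": -0.117},
  {"claw": 60,"delta_pos": [0,0,0],"turn": -0.117},
])

```text
clock: 25.78
eef_pos: [508.4, -207.5, 201.8]
tcp_rot: [-3.139, 0.0, 1.159]
contact_force: [0.7, -1.4, -0.0]
opening: 0.7
grasp_force: 0.0
```

Emit:
step_arm([
  {"claw": 60,"delta_pos": [0,0,0],"turn": -0.117},
  {"claw": 60,"delta_pos": [0,0,0],"turn": -0.117},
  {"claw": 60,"delta_pos": [0,0,0],"turn": -0.117},
  {"claw": 60,"delta_pos": [0,0,0],"turn": 0},
  {"claw": 60,"delta_pos": [0,0,0],"turn": 0},
])

```text
clock: 26.2
eef_pos: [508.7, -207.6, 202.2]
tcp_rot: [-3.14, -0.0, 1.501]
contact_force: [-0.2, 0.5, 0.4]
opening: 0.701
grasp_force: 0.0
```

```bash
python3 -c "
from h import *
s=sense();print(s['eef_pos'],s['contact_force'],s['tcp_rot'],s['opening'])
f=grab_frame('wrist');g=grab_frame('side')
c,sn=np.cos(-.07),np.sin(-.07)
L=lambda x,y,z:[512.5+c*x-sn*y,-210.5+sn*x+c*y,z]
print(w2px(f,[L(-75,47,12),L(75,47,12),L(75,-47,12),L(-75,-47,12),L(-6,38,72),L(6,38,72),L(6,-38,72),L(-6,-38,72)],True).round(0).tolist())
print(w2px(g,[L(-75,47,12),L(75,47,12),L(75,-47,12),L(-75,-47,12)]).round(1).tolist())
h=f['img'].mean(2)
for r in range(140,330,5):print(r,''.join('#' if h[r,c]<36 else ('+' if h[r,c]<85 else '-' if h[r,c]<120 else '.') for c in range(200,440,2)))
"
```

```text
[ 508.74212195 -207.60833035  202.17050696] [-0.23457846  0.46938553  0.40480558] [-3.13988491e+00 -4.85379055e-04  1.50103993e+00] 0.7008321667514851
[[260.0, 131.0], [388.0, 132.0], [384.0, 207.0], [264.0, 207.0], [319.0, 146.0], [331.0, 146.0], [331.0, 219.0], [319.0, 219.0]]
[[297.0, 278.4], [351.3, 257.3], [373.8, 282.2], [317.0, 306.5]]
140 ++++++++++--...................--..--...---..---..---...----+++++----...---..---..--........+-..........................
145 +++++++++++++++++++++-.-.......--..++-..+++..-++..-++-.-++---------++-.-++-..-+-.-+++..-++-.+-..........................
150 +++++++++++++++++++++++++++++---+-.........................---...-..........................+-..........................
155 +++++++++++++++++++++++++++++++++++###++###+-+#+-.-##-..+#+--....-+#+-.-##-.-+#+.-+#+..+#+..+-..........................
160 ++++++++++++++++++++++++++++++++++++++++++++++++++--++++-----....-..........................+-..........................
165 +++++++++++++-.---+-++++++++++++++++##+++##+++##+++##+++##++-....-+#+..-++-.-+#-.-++-..++-.-+...........................
170 +
[... 3294 characters left out ...]
------------------------------++-+++++++++++++#############################
305 ############################-............------------------------++++++++++++--............-############################
310 ###########################+.............--+++++++++++++++++++++++++++++++++++-.............+###########################
315 ###########################-.............+++++++++++++++++++++++++++++++++++++--............-++#########################
320 ##########################-......................+++++++++++++++++++++++++++++--.............-++++######################
325 ##########################.......................++++++++++++++++++--------..................-+++++#####################
```

The predicted strainer edges match the wrist view (right edge columns 386→384, left edge 264, near edge row 205), so its pose is confirmed. Descend and pinch the bar, with the TCP lower by the observed 27 mm.

Emit:
step_arm([
  {"claw": 60,"delta_pos": [-2.5,4,20],"turn": 0},
  {"claw": 50,"delta_pos": [0,0,35],"turn": 0},
  {"claw": 50,"delta_pos": [0,0,38],"turn": 0},
  {"claw": 50,"delta_pos": [0,0,35],"turn": 0},
  {"claw": 50,"delta_pos": [0,0,28],"turn": 0},
  {"claw": 50,"delta_pos": [0,0,16],"turn": 0},
  {"claw": 50,"delta_pos": [0,0,12],"turn": 0},
  {"claw": 50,"delta_pos": [0,0,0],"turn": 0},
])

```text
clock: 26.97
eef_pos: [511.7, -210.0, 16.8]
tcp_rot: [-3.138, -0.001, 1.503]
contact_force: [-1.3, 0.8, -0.2]
opening: 0.586
grasp_force: 0.0
```

Emit:
step_arm([
  {"claw": 50,"delta_pos": [0,0,0],"turn": 0},
  {"claw": 35,"delta_pos": [0,0,0],"turn": 0},
  {"claw": 20,"delta_pos": [0,0,0],"turn": 0},
  {"claw": 12,"delta_pos": [0,0,0],"turn": 0},
  {"claw": 6,"delta_pos": [0,0,0],"turn": 0},
  {"claw": 2,"delta_pos": [0,0,0],"turn": 0},
  {"claw": 2,"delta_pos": [0,0,0],"turn": 0},
  {"claw": 2,"delta_pos": [0,0,0],"turn": 0},
], force=90)

```text
clock: 27.63
eef_pos: [514.2, -211.0, 20.5]
tcp_rot: [3.139, 0.001, 1.505]
contact_force: [-0.8, 0.6, 6.6]
opening: 0.123
grasp_force: 88.1
```

Emit:
step_arm([
  {"claw": 2,"delta_pos": [0,0,0],"turn": 0},
  {"claw": 2,"delta_pos": [0,0,0],"turn": 0},
])

```text
clock: 27.8
eef_pos: [514.2, -211.0, 20.5]
tcp_rot: [3.139, 0.001, 1.505]
contact_force: [-0.4, 0.8, 6.4]
opening: 0.125
grasp_force: 88.1
```

Emit:
step_arm([
  {"claw": 2,"delta_pos": [0,0,-4],"turn": 0},
  {"claw": 2,"delta_pos": [0,0,-10],"turn": 0},
  {"claw": 2,"delta_pos": [0,0,-20],"turn": 0},
  {"claw": 2,"delta_pos": [0,0,-30],"turn": 0},
  {"claw": 2,"delta_pos": [0,0,-35],"turn": 0},
  {"claw": 2,"delta_pos": [0,0,-35],"turn": 0},
  {"claw": 2,"delta_pos": [0,0,-25],"turn": 0},
  {"claw": 2,"delta_pos": [0,0,-12],"turn": 0},
])

```text
clock: 28.47
eef_pos: [514.8, -211.2, 194.7]
tcp_rot: [3.136, 0.002, 1.505]
contact_force: [-0.3, -0.7, -1.9]
opening: 0.126
grasp_force: 87.9
```

Emit:
step_arm([
  {"claw": 2,"delta_pos": [0,0,0],"turn": 0},
  {"claw": 2,"delta_pos": [0,0,0],"turn": 0},
  {"claw": 2,"delta_pos": [0,0,0],"turn": 0},
])

```text
clock: 28.72
eef_pos: [512.1, -210.1, 188.3]
tcp_rot: [-3.139, -0.001, 1.505]
contact_force: [0.1, 0.6, -2.2]
opening: 0.123
grasp_force: 87.9
```

```bash
python3 -c "
from h import *
s=sense();print(s['eef_pos'],s['contact_force'],s['tcp_rot'],s['opening'],s['grasp_force'],s['wrist_torque'])
f=grab_frame('wrist');T=s['eef_pos'];y=s['tcp_rot'][2]-np.pi/2
c,sn=np.cos(y),np.sin(y);z0=T[2]-19.5
L=lambda x,y,z:[T[0]+c*x-sn*y,T[1]+sn*x+c*y,z0+z]
print(w2px(f,[L(-75,47,12),L(75,47,12),L(75,-47,12),L(-75,-47,12)],True).round(0).tolist())
h=f['img'].mean(2)
for r in range(70,260,5):print(r,''.join('#' if h[r,c]<36 else ('+' if h[r,c]<85 else '-' if h[r,c]<120 else '.') for c in range(210,430,2)))
"
```

```text
[ 512.09330955 -210.10430356  188.34572561] [ 0.14031019  0.61965763 -2.23662827] [-3.13897396e+00 -8.62758384e-04  1.50477338e+00] 0.12304999402607049 87.93615102767944 [-0.0397556  -0.03144613 -0.04679393]
[[198.0, 161.0], [445.0, 161.0], [426.0, 291.0], [217.0, 291.0]]
70 ..............................................................................................................
75 ..............................................................................................................
80 ..............................................................................................................
85 ..............................................................................................................
90 ..............................................................................................................
95 ..............................................................................................................
100 ..............................................................................................................
105 ........................
[... 2836 characters left out ...]
+#+++...++
230 +-......--++++++++++++++++++++++++++++++++++++++++++++++++++++++++++++++++++++++++++++++++++++++++++........++
235 ++-..---+++++++++++++++++++++++++++++++++++++++++++++++++++++++++++++++++++++++++++++++++++++++++++++.......++
240 ++-..-++++++++++++++++++++++++++++++#+++++++##++++++++++++++++++##+++++++##++++++++#+++++++++++++++++++-----++
245 ++-.---+++++++++++++++++++++++++++++++++++++++++++++++++++++++++++++++++####++++++#++++++++++++++++++++-...-++
250 -++-----++++++++++++++++++++++++++++++++++++++++++++++++++++++++++++++++++++++++++++++++++++++++++++-......++-
255 .++-...-++++++++++++++++++++++++++++++++++++++++++++++++++++++++++++#####+++++++++++++++++++++++++++--.-..-++-
```

```bash
python3 -c "
from h import *
f=grab_frame('wrist');h=f['img'].mean(2)
S=lambda r,c:'#' if h[r,c]<36 else ('+' if h[r,c]<85 else '-' if h[r,c]<120 else '.')
for r in range(144,304,4):print(r,''.join(S(r,c) for c in range(186,236)),'|',''.join(S(r,c) for c in range(410,460)))
"
```

```text
144 -------------------------------------------------- | ..................................................
148 -------------------------------------------------- | ..................................................
152 -------------+++++++++++++++++++++++++++++++++++++ | ++++++++++++++++++----------......................
156 ----------........................................ | ..................................................
160 ---------....------............................... | ......................-.------....................
164 ----------..--++++++-............................. | ........................-++++-....................
168 ---------+++++++++++++++++++++++++++++-........... | .......................-+++++-....................
172 ---------+++++++++++++++++++++++++++++++++++++++-- | .......................-++++-.....................
176 ----------++++++++++++++++++++++++++++++++++++++++ | .....................--+++++-.....................
180 ----------++++++++++++++++++++########++++++++++## | ...-++#######+-......-+++++--.....................
184 -----------+++++
[... 2519 characters left out ...]
| ........--++++-......................-++++++++++++
280 .............................-++++++++++++++++++++ | +++++++++++++-................-+++++++++++++++++++
284 ..............................-+++++++++++++++++++ | ++++++++++++-..........-+++++++++++++++#++++++++++
288 ..........................................---+++++ | --..............-+++####+++++++#++++++++++++++++++
292 ....................................-++########### | #####+-..........+++++++++++++++++++++++++++++++++
296 .............................--+################## | ###########++-.....-++++++++++++++++++++++++#+++++
300 .......................-++######################## | #################++-..-++++++++++++###++++++++###+
```

```bash
python3 -c "
from h import *
np.set_printoptions(precision=1,suppress=True)
f=grab_frame('wrist');s=sense();T=s['eef_pos'];print(T,s['tcp_rot'])
for z0 in (T[2]-20.5,T[2]-16):
  P=px2w(f,[(195.5,156),(441,156),(423,286.5),(215,286.5)],z0+12,True)
  e=np.roll(P,-1,0)-P;C=P.mean(0);y=s['tcp_rot'][2];d=(C-T)[:2]
  print(C,'tool offset',d@[np.cos(y),np.sin(y)],d@[np.sin(y),-np.cos(y)],np.linalg.norm(e,axis=1),np.arctan2(e[:,1],e[:,0])[[0,2]],'expect yaw',y-np.pi/2)
"
```

```text
[ 512.3 -210.2  188.2] [-3.1 -0.   1.5]
[ 510.2 -206.6  179.7] tool offset 3.414161137822246 -2.358810287715642 [148.8  93.1 148.1  93.4] [-0.1  3.1] expect yaw -0.06598986961693631
[ 510.3 -204.6  184.2] tool offset 5.424473393409146 -2.3321752510326195 [145.   90.7 144.3  91.1] [-0.1  3.1] expect yaw -0.06598986961693631
```

The strainer is held level (edges measure 149x93 mm, square to the tool). Carry it over the tub to above the pan.

Emit:
step_arm([
  {"claw": 2,"delta_pos": [0,0,-10],"turn": 0},
  {"claw": 2,"delta_pos": [4,0,-10],"turn": 0},
  {"claw": 2,"delta_pos": [9,-2,0],"turn": 0},
  {"claw": 2,"delta_pos": [18,-2,0],"turn": 0},
  {"claw": 2,"delta_pos": [27,-2,0],"turn": 0},
  {"claw": 2,"delta_pos": [33,-2,0],"turn": 0},
  {"claw": 2,"delta_pos": [33,-2,0],"turn": 0},
  {"claw": 2,"delta_pos": [33,-2,0],"turn": 0},
])

```text
clock: 29.53
eef_pos: [511.4, -51.2, 210.6]
tcp_rot: [3.141, -0.0, 1.504]
contact_force: [0.2, 0.4, -1.7]
opening: 0.12
grasp_force: 87.9
```

Emit:
step_arm([
  {"claw": 2,"delta_pos": [33,-2,0],"turn": 0},
  {"claw": 2,"delta_pos": [33,-2,0],"turn": 0},
  {"claw": 2,"delta_pos": [33,-2,0],"turn": 0},
  {"claw": 2,"delta_pos": [33,-2,0],"turn": 0},
  {"claw": 2,"delta_pos": [33,-2,0],"turn": 0},
  {"claw": 2,"delta_pos": [33,-2,0],"turn": 0},
  {"claw": 2,"delta_pos": [27,-2,0],"turn": 0},
  {"claw": 2,"delta_pos": [18,-2,0],"turn": 0},
])

```text
clock: 30.2
eef_pos: [511.2, 193.7, 210.6]
tcp_rot: [3.141, -0.001, 1.506]
contact_force: [-0.0, -0.8, -1.9]
opening: 0.121
grasp_force: 87.9
```

Emit:
step_arm([
  {"claw": 2,"delta_pos": [9,-2,0],"turn": 0},
  {"claw": 2,"delta_pos": [2,0,0],"turn": 0},
  {"claw": 2,"delta_pos": [0,0,0],"turn": -0.06},
  {"claw": 2,"delta_pos": [0,0,0],"turn": -0.06},
  {"claw": 2,"delta_pos": [0,0,0],"turn": -0.045},
  {"claw": 2,"delta_pos": [0,0,0],"turn": 0},
  {"claw": 2,"delta_pos": [0,0,0],"turn": 0},
  {"claw": 2,"delta_pos": [0,0,0],"turn": 0},
])

```text
clock: 30.87
eef_pos: [510.4, 200.9, 210.2]
tcp_rot: [3.142, 0.0, 1.668]
contact_force: [0.2, 0.2, -1.6]
opening: 0.126
grasp_force: 87.9
```

```bash
python3 -c "
from h import *
s=sense();print(s['eef_pos'],s['contact_force'],s['tcp_rot'],s['grasp_force'],s['clock'])
f=grab_frame('wrist');g=grab_frame('scene')
c,sn=np.cos(.1),np.sin(.1)
P=[[508+c*x-sn*y,203.5+sn*x+c*y,65] for x,y in((-88,61),(88,61),(88,-61),(-88,-61))]
print(w2px(f,P,True).round(0).tolist())
h=f['img'].mean(2)
S=lambda r,c:'#' if h[r,c]<45 else ('+' if h[r,c]<80 else '-' if h[r,c]<115 else '.')
for r in range(90,310,5):print(r,''.join(S(r,c) for c in range(180,470,2)))
"
```

```text
[510.42734475 200.85156249 210.17335305] [ 0.18012665  0.19570998 -1.57349483] [3.14156317e+00 1.70187535e-04 1.66760761e+00] 87.93834686279297 30.8667
[[233.0, 118.0], [404.0, 118.0], [397.0, 228.0], [241.0, 228.0]]
90 .................................................................................................................................................
95 .................................................................................................................................................
100 .................................................................................................................................................
105 .................................................................................................................................................
110 .................................................................................................................................................
115 ...................................................................................................................................
[... 5014 characters left out ...]
+##############++##++++++++++++##++##############+++++++++++++++++++++-------.......................
290 .......................-###########---------+###################++++++++++++###################--------+++################+......................
295 ...................+################--++########################++++++++++++###############################################+..+++................
300 ...............+################################################++++++++++++#################################################....................
305 ...........+####################################################++++++++++++#####################################################+...............
```

```bash
python3 -c "
from h import *
f=grab_frame('wrist');h=f['img'].mean(2).astype(int)
for c in (250,265,285,318,350,372,390):print('col',c,h[104:156:2,c].tolist())
for r in (124,132,140):print('row',r,h[r,222:272:2].tolist(),'|',h[r,374:420:2].tolist())
"
```

```text
col 250 [151, 151, 151, 151, 151, 150, 131, 131, 134, 132, 129, 114, 52, 47, 48, 47, 48, 47, 47, 47, 48, 46, 47, 51, 61, 109]
col 265 [153, 153, 153, 152, 153, 149, 132, 135, 136, 134, 131, 112, 128, 131, 130, 131, 129, 129, 127, 76, 68, 69, 70, 66, 62, 120]
col 285 [153, 153, 153, 153, 153, 142, 136, 140, 137, 137, 134, 114, 134, 135, 133, 135, 132, 133, 131, 84, 68, 68, 76, 70, 65, 126]
col 318 [154, 154, 154, 154, 154, 138, 141, 143, 140, 138, 136, 123, 137, 139, 136, 139, 136, 136, 133, 78, 72, 70, 71, 62, 67, 129]
col 350 [154, 154, 154, 154, 154, 142, 139, 140, 139, 136, 135, 117, 135, 137, 136, 137, 133, 136, 133, 78, 70, 69, 71, 64, 66, 127]
col 372 [153, 153, 153, 153, 154, 153, 139, 137, 137, 133, 132, 110, 113, 133, 133, 133, 130, 132, 133, 97, 69, 70, 70, 67, 59, 120]
col 390 [151, 151, 151, 151, 152, 152, 144, 132, 132, 131, 128, 117, 52, 46, 46, 45, 46, 46, 47, 47, 47, 46, 48, 51, 60, 107]
row 124 [148, 148, 149, 149, 149, 148, 128, 128, 128, 126, 129, 129, 129, 130, 129, 130, 130, 130, 130, 130, 130, 131, 131, 132, 132] | [132, 131, 131, 131, 131, 131, 130, 129, 128, 128, 128, 128, 129, 132, 131, 130, 141, 149, 150, 149, 149, 149, 148]
row 132 [147, 148, 148, 148, 149, 148, 133, 128, 128, 124, 125, 92, 47, 48, 48, 47, 50, 94, 128, 129, 130, 129, 129, 130, 131] | [132, 132, 132, 128, 68, 48, 47, 46, 46, 47, 59, 124, 129, 131, 130, 128, 147, 149, 148, 148, 148, 148, 148]
row 140 [148, 147, 148, 149, 149, 149, 136, 127, 128, 126, 125, 97, 49, 46, 47, 48, 48, 84, 129, 129, 128, 126, 129, 131, 131] | [132, 132, 132, 130, 67, 47, 46, 46, 47, 46, 60, 127, 129, 130, 129, 127, 146, 148, 148, 148, 147, 147, 147]
```

```bash
python3 -c "
from h import *
np.set_printoptions(precision=1,suppress=True)
f=grab_frame('wrist');s=sense();T=s['eef_pos'];y=s['tcp_rot'][2];print(T,y)
A=np.array([[np.cos(y),np.sin(y)],[np.sin(y),-np.cos(y)]])
X=lambda uv,z:(px2w(f,uv,z,True)[:,:2]-T[:2])@A.T
print('far outer edge tool-x',X([(250,115.3),(285,114.2),(318,113.6),(350,114.2),(390,116)],65),'\n far inner',X([(285,126),(318,126),(350,126)],65))
print('left/right outer tool-y',X([(233.6,124),(234.4,140),(406.2,124),(405.3,140)],65),'\n inner',X([(244.5,132),(395,132)],65))
P=X([(200,156),(441,156),(423,286.5),(215,286.5)],T[2]-20.5+12);print('plate',P,P.mean(0))
"
```

```text
[510.5 201.3 210.1] 1.6689781660254623
far outer edge tool-x [[ 65.9 -71.7]
 [ 66.  -35.8]
 [ 66.2  -2.7]
 [ 65.9  29.3]
 [ 65.3  70.3]] 
 far inner [[ 54.  -36. ]
 [ 53.7  -2.7]
 [ 53.9  29.5]]
left/right outer tool-y [[ 57.6 -89.4]
 [ 40.9 -89.4]
 [ 57.7  87.9]
 [ 41.   87.8]] 
 inner [[ 48.9 -78.1]
 [ 48.9  76.3]]
plate [[ 50.  -73.6]
 [ 50.1  72.3]
 [-43.3  72.5]
 [-43.3 -75.8]] [ 3.4 -1.2]
```

Pan and plate are parallel to within 0.004 rad. Their centres relative to the tool are (4.5,-0.8) for the pan and (3.4,-2) for the plate, so I shift by (1,1) and descend 109 mm.

Emit:
step_arm([
  {"claw": 2,"delta_pos": [1,1,8],"turn": 0},
  {"claw": 2,"delta_pos": [0,0,18],"turn": 0},
  {"claw": 2,"delta_pos": [0,0,22],"turn": 0},
  {"claw": 2,"delta_pos": [0,0,20],"turn": 0},
  {"claw": 2,"delta_pos": [0,0,16],"turn": 0},
  {"claw": 2,"delta_pos": [0,0,10],"turn": 0},
  {"claw": 2,"delta_pos": [0,0,6],"turn": 0},
  {"claw": 2,"delta_pos": [0,0,4],"turn": 0},
])

```text
clock: 31.73
eef_pos: [511.2, 202.6, 105.3]
tcp_rot: [-3.141, 0.0, 1.67]
contact_force: [-0.1, -0.4, -1.8]
opening: 0.127
grasp_force: 87.8
```

Emit:
step_arm([
  {"claw": 2,"delta_pos": [0,0,0],"turn": 0},
  {"claw": 2,"delta_pos": [0,0,0],"turn": 0},
  {"claw": 2,"delta_pos": [0,0,0],"turn": 0},
  {"claw": 2,"delta_pos": [0,0,0],"turn": 0},
])

```text
clock: 32.07
eef_pos: [511.9, 202.8, 106.9]
tcp_rot: [3.14, -0.0, 1.67]
contact_force: [0.3, -0.4, -1.9]
opening: 0.121
grasp_force: 87.8
```

```bash
python3 -c "
from h import *
s=sense();print(s['eef_pos'],s['contact_force'],s['tcp_rot'],s['grasp_force'],s['clock'])
f=grab_frame('wrist');h=f['img'].mean(2).astype(int)
for c in (240,280,318,356,396):print('col',c,h[130:166,c].tolist())
for c in (240,280,360,400):print('colB',c,h[276:300,c].tolist())
for r in (170,220,240,260):print('row',r,h[r,176:222].tolist(),'|',h[r,412:462].tolist())
g=grab_frame('side');q=g['img'].mean(2)
for r in range(130,212,2):print(r,''.join('#' if q[r,c]<28 else '+' if q[r,c]<90 else '-' if q[r,c]<125 else '.' for c in range(205,300)))
"
```

```text
[511.87461376 202.7768077  106.87170633] [ 0.3108594  -0.39512226 -1.94884114] [ 3.14025861e+00 -3.90950385e-04  1.66972791e+00] 87.83223152160645 32.0667
col 240 [128, 130, 131, 130, 130, 127, 127, 127, 128, 125, 124, 124, 124, 124, 125, 122, 100, 73, 69, 68, 67, 62, 56, 61, 97, 122, 124, 124, 123, 120, 118, 117, 119, 120, 120, 120]
col 280 [136, 136, 135, 133, 132, 131, 131, 131, 131, 130, 130, 129, 129, 129, 129, 109, 75, 70, 70, 71, 64, 60, 62, 86, 124, 128, 128, 126, 124, 120, 119, 119, 120, 120, 120, 120]
col 318 [140, 139, 138, 137, 136, 133, 133, 134, 134, 133, 134, 133, 132, 129, 92, 73, 70, 69, 70, 70, 61, 60, 66, 102, 128, 130, 130, 129, 118, 114, 120, 121, 121, 121, 120, 105]
col 356 [136, 137, 136, 135, 134, 132, 131, 131, 131, 131, 130, 130, 130, 131, 130, 110, 75, 69, 70, 69, 62, 59, 64, 90, 126, 128, 129, 127, 115, 106, 120, 123, 123, 122, 122, 121]
col 396 [130, 130, 130, 130, 129, 129, 127, 126, 126, 126, 125, 126, 125, 126, 126, 125, 99, 72, 69, 70, 68, 57, 59, 66, 101, 123, 125, 125, 125, 124, 124, 123, 124, 125, 123, 122]
colB 240 [69, 69, 66, 65, 60, 57, 56, 54,
[... 5600 characters left out ...]

198 ...............--+++++++++++++-....-++++++++++++++++++++++++++++++++++++###############++++++++
200 ............-++++#++++++++++++++++++++++++++++++++++++++++++++++++###################+++++++---
202 ..............++++++++++++++++++++++++++++++++++++++++++++++################++++++##+++++++++++
204 ...............-+++++#++++++++++++++++++++++++++++++++++#################++++++++++++++++++++++
206 ..................-++++#+++++++++++++++++++++++++++++++++##############++++++++++++++++++++++++
208 ...................-++++++++++++++++++++++++++++++++++++++++##########+++++++++++++++++++++++++
210 ......................-+#+++++++++++++++++++++++++++++++++++########+++++++-----+++++++++++++++
```

Emit:
step_arm([
  {"claw": 2,"delta_pos": [0,0,2],"turn": 0},
  {"claw": 2,"delta_pos": [0,0,2],"turn": 0},
  {"claw": 2,"delta_pos": [0,0,1.5],"turn": 0},
  {"claw": 2,"delta_pos": [0,0,0],"turn": 0},
  {"claw": 2,"delta_pos": [0,0,0],"turn": 0},
  {"claw": 2,"delta_pos": [0,0,0],"turn": 0},
  {"claw": 2,"delta_pos": [0,0,0],"turn": 0},
])

```text
clock: 32.75
eef_pos: [511.4, 202.6, 100.6]
tcp_rot: [3.142, -0.0, 1.67]
contact_force: [0.1, -0.8, -2.0]
opening: 0.123
grasp_force: 87.8
```

```bash
python3 -c "
from h import *
np.set_printoptions(precision=1,suppress=True)
s=sense();T=s['eef_pos'];print(T,s['contact_force'],s['tcp_rot'],s['clock'])
f=grab_frame('wrist');h=f['img'].mean(2).astype(int)
for c in (240,280,318,356,396):print('col',c,h[110:150,c].tolist())
for r in (128,134,140,146):print('row',r,h[r,182:226].tolist(),'|',h[r,412:456].tolist())
y=s['tcp_rot'][2]
c,sn=np.cos(y),np.sin(y)
W=lambda a,b,z:[T[0]+c*a+sn*b,T[1]+sn*a-c*b,z]
print(w2px(f,[W(61,-88,65),W(61,88,65),W(61,0,65),W(47,0,T[2]-8.5),W(47,0,T[2]-20.5)],True))
"
```

```text
[511.4 202.6 100.6] [ 0.1 -0.8 -2. ] [ 3.1 -0.   1.7] 32.75
col 240 [148, 148, 148, 148, 148, 148, 148, 148, 148, 148, 148, 149, 147, 148, 148, 148, 143, 112, 120, 125, 127, 129, 130, 130, 130, 129, 127, 127, 128, 126, 124, 124, 124, 124, 123, 125, 121, 104, 73, 69]
col 280 [149, 149, 149, 149, 149, 150, 149, 149, 149, 149, 150, 149, 149, 149, 149, 143, 130, 132, 131, 132, 133, 135, 136, 135, 133, 132, 131, 131, 130, 130, 130, 129, 129, 129, 127, 110, 80, 69, 69, 69]
col 318 [150, 150, 149, 149, 150, 150, 149, 150, 150, 150, 150, 150, 150, 149, 148, 139, 133, 137, 136, 137, 138, 140, 139, 138, 136, 134, 133, 133, 134, 134, 133, 133, 133, 132, 129, 100, 73, 69, 70, 69]
col 356 [150, 149, 150, 150, 150, 150, 150, 150, 150, 151, 150, 150, 150, 150, 149, 139, 118, 133, 134, 134, 135, 135, 136, 135, 134, 133, 132, 130, 130, 131, 130, 130, 130, 127, 101, 74, 70, 69, 69, 68]
col 396 [149, 149, 149, 149, 149, 148, 149, 149, 149, 149, 149, 149, 149, 149, 149, 149, 146, 131, 130, 129, 129, 130, 131, 130, 130, 128, 129, 127, 126, 125, 126, 125, 125, 126, 125, 124, 114, 92, 71, 68]
row 128 [142,
[... 1130 characters left out ...]
3, 123, 123, 123, 122, 122, 122, 122, 121, 121, 121, 121, 121, 121, 120, 120, 120, 119, 119, 118, 118, 119, 120, 121, 123, 123, 123, 123, 124, 123, 123, 121, 120, 128, 141, 143, 144, 144, 143, 144, 143, 143, 144]
row 146 [143, 143, 142, 143, 143, 144, 144, 143, 139, 128, 121, 121, 120, 121, 121, 121, 120, 119, 118, 119, 119, 118, 115, 101, 61, 52, 51, 50, 51, 50, 51, 50, 48, 48, 47, 48, 47, 48, 46, 46, 47, 47, 49, 48] | [51, 51, 50, 50, 51, 52, 51, 52, 55, 55, 56, 58, 59, 62, 62, 64, 65, 67, 73, 97, 116, 121, 120, 121, 122, 122, 123, 124, 123, 123, 122, 122, 120, 122, 136, 143, 143, 143, 143, 143, 143, 143, 142, 142]
[[194.  133.8]
 [448.3 134.1]
 [321.5 130.1]
 [321.8 159.1]
 [321.7 155.3]]
```

The plate is centred on the pan to within about 1 mm (centre columns 318.2 for the pan, 318.5–319.1 for the plate). It is square and level, with its underside at z≈80, and still. Handing in.

```bash
python3 -c "
from rig import *
s=sense();print(s['eef_pos'],abs(s['qvel']).max());print(sign_off())"
```

```text
[511.37551622 202.63343758 100.62003753] 0.002391979076398602
the job is handed in; nothing more can be done
None
```

Handed in at about 33 s: scoop tipped empty into the pan (pieces seen only there, not counted one by one) and released flat on the counter; strainer held level, about 15 mm above the rim and centred to within about 1 mm.

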